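# Load the orbital shaker with culture flasks

## Robot

A 6-joint arm with a two-finger parallel gripper is mounted at the origin on the work surface. World frame = base frame: x ahead of the robot, y to its left, z up, the work surface at z = 0. Lengths are in mm, angles in rad, forces in N, time in s.
With the tool pointing down it reaches from about 350 to 975 mm from the base axis. Payload 7.1 kg.
Tool frame: the origin (TCP) lies between the finger pads; the fingertips stand 8 mm ahead of it and the grasp point (between the pads) lies 11 mm behind it; x points along the fingers, y is the direction in which the jaws open and shut, and the axes are right-handed (so a half turn about x gives the same grasp; the last joint's range is limited). The gripper opens to 88 mm and grips with 3 to 60 N. Pads are 20 mm wide; open, the fingers measure 115 mm over their backs; the gripper's body (75 mm by 178 mm) begins 61 mm behind the grasp point.
Start: joints at [-0.019, 0.423, 1.63, -0, 1.089, -0.019], TCP at [624.984, 0.026, 230.675] pointing down, gripper open.
Joint ranges: [-3, 3], [-0.9, 2.11], [0.09, 2.58], [-1.31, 4.45], [0.11, 2.69], [-2.54, 2.54]. Speed limits (rad/s): [2.39, 2.39, 3.01, 3.14, 3.14, 3.14].

## Interface

Orientations are given as a rotation vector (axis times angle).
In Python, from workcell import ctrl gives the robot as it stands.
- The arm moves only by the tool apply_moves, never from a script. Its argument "increments" is a list of rows, each an object with "gripper": the opening in per cent of the stroke, from 0 (shut) to 100 (fully open); "delta_pos": the shift along the tool's x, y, z in cm, a list of three; "dr": the turn, a rotation vector about the tool's x, y, z in rad, a list of three. In form: [{"gripper": gripper, "delta_pos": [dx, dy, dz], "dr": [ax, ay, az]}, ...]. A call has exactly 5 rows; each row shifts and turns the commanded pose from where the row before left it, along the tool's axes as they then stand; what a row does not reach is not made up. A row lasts 1/12 s, in which the tool goes at most 41.7 mm and 7.16 degrees, less where a joint would pass 70% of its speed; a pose out of reach is approached as far as the arm can. A call with a gripper value outside its range is refused whole. The fingers move at their own pace and stop on an object; the grip force is fixed at half the most. Time passes only in rows, so rows that do not move let the fingers close, or fill a call up. It gives the time, the measured TCP pose, the force and the opening at its end, in the units of the state.
- ctrl.get_obs(): the state, without advancing time (a new reading comes with each control period).
- ctrl.get_image(name): name is "scene" or "side" or "wrist"; returns a dict with "img" (480x640x3 uint8, red, green, blue), "range_z" (480x640 float32, mm along the optical axis (not along the pixel's ray), 0 where there is no reading), "mtx" (3x3 intrinsics, pixels), "rvec" (rotation vector, rad) and "tvec" (3), from world to camera coordinates, as OpenCV has them. Camera axes: x right, y down, z forward; pixel columns grow to the right and rows downward; lengths in mm; the calibration is good to about 2 mm. A picture is of the moment at which its call begins.
- ctrl.close_job(): hands the job in, once; it reports no verdict.
The state is a dict: "t": time; "qpos": joint angles; "qvel": joint speeds; "joint_torque": joint torques, N m; "ee_pos": TCP position; "orientation": TCP orientation; "ft_force": force on the tool from outside, world axes, zero at the start; "moment": the same for the moment, N m; "width": finger opening in mm.
Only numpy, scipy, OpenCV 4.12 (cv2) and the standard library are available. Lean on these libraries where they do the work, as an engineer would, in place of code of your own. Each camera call takes 0.05 s, during which the arm holds its last target. There are 200 camera calls.

## Task

Load the shaker for the night's cultures: take the four conical flasks from the tray and stand each one in the clamp on the shaker platform that is made for its size, fully down between the prongs. Keep the flasks upright and set them down rather than drop them in, and leave the two straight-sided media bottles where they stand on the tray.

Things in the scene. Friction and masses are not known exactly. Their poses are not given: they have to be found in the camera images.
- flask_250_center (a point): the large (250 mL) conical flask, closed, milky-white plastic; base 83 mm across, 140 mm tall, neck 38 mm. Its top 25 mm is a blue cap 44 mm across with a white vent disc on top: grip it there from above. Stands on the grey tray (floor 4 mm up, rim 16 mm high), about 110 mm from its neighbours. The point is on its axis, half-way up (70 mm above the base); z up.
- flask_125a_center (a point): one of the two equal medium (125 mL) conical flasks, closed, milky-white plastic; base 67 mm across, 120 mm tall, neck 32 mm. Its top 25 mm is a blue cap 38 mm across with a white vent disc on top: grip it there from above. Stands on the grey tray (floor 4 mm up, rim 16 mm high), about 110 mm from its neighbours. The point is on its axis, half-way up (60 mm above the base); z up.
- flask_125b_center (a point): the other medium (125 mL) conical flask, closed, milky-white plastic; base 67 mm across, 120 mm tall, neck 32 mm. Its top 25 mm is a blue cap 38 mm across with a white vent disc on top: grip it there from above. Stands on the grey tray (floor 4 mm up, rim 16 mm high), about 110 mm from its neighbours. The point is on its axis, half-way up (60 mm above the base); z up.
- flask_50_center (a point): the small (50 mL) conical flask, closed, milky-white plastic; base 51 mm across, 95 mm tall, neck 24 mm. Its top 25 mm is a blue cap 30 mm across with a white vent disc on top: grip it there from above. Stands on the grey tray (floor 4 mm up, rim 16 mm high), about 110 mm from its neighbours. The point is on its axis, half-way up (47.5 mm above the base); z up.
- clamp_250_floor (a point): the largest steel clamp on the shaker, for a 83 mm base: round floor, four prongs 89 mm apart inside, 32 mm tall above the floor, the top 11 mm flared 9 mm outward to guide the flask in. The point is the centre of its floor, on which the flask stands, 103 mm above the bench; z up. The four clamps form a square of 120 mm pitch on the platform (270 mm square, top 100 mm up).
- clamp_125a_floor (a point): one of the two equal medium steel clamps on the shaker, for a 67 mm base: round floor, four prongs 73 mm apart inside, 32 mm tall above the floor, the top 11 mm flared 9 mm outward to guide the flask in. The point is the centre of its floor, on which the flask stands, 103 mm above the bench; z up. The four clamps form a square of 120 mm pitch on the platform (270 mm square, top 100 mm up).
- clamp_125b_floor (a point): the other medium steel clamp on the shaker, for a 67 mm base: round floor, four prongs 73 mm apart inside, 32 mm tall above the floor, the top 11 mm flared 9 mm outward to guide the flask in. The point is the centre of its floor, on which the flask stands, 103 mm above the bench; z up. The four clamps form a square of 120 mm pitch on the platform (270 mm square, top 100 mm up).
- clamp_50_floor (a point): the smallest steel clamp on the shaker, for a 51 mm base: round floor, four prongs 57 mm apart inside, 32 mm tall above the floor, the top 11 mm flared 9 mm outward to guide the flask in. The point is the centre of its floor, on which the flask stands, 103 mm above the bench; z up. The four clamps form a square of 120 mm pitch on the platform (270 mm square, top 100 mm up).
- bottle_a_center (a point): a media bottle standing on the tray among the flasks, not wanted on the shaker: straight-sided, 56 mm across, 105 mm tall, same plastic, plain blue cap 50 mm across without a vent disc. The point is on its axis, half-way up (52.5 mm above its base).
- bottle_b_center (a point): a media bottle standing on the tray among the flasks, not wanted on the shaker: straight-sided, 56 mm across, 105 mm tall, same plastic, plain blue cap 50 mm across without a vent disc. The point is on its axis, half-way up (52.5 mm above its base).
Not all that is in view belongs to the job. Leave any orange look-alike of the part that bears flask_50_center alone.

How it is judged (in metres and radians):
At the end, for the whole second after the job is handed in: Each flask stands released and at rest in a clamp of its own size (the two medium ones either way round): its axis within 10 mm of the clamp's centre, its base within 5 mm of the clamp's floor, upright within 0.08 rad; both media bottles still stand on the tray within 30 mm of where they were (horizontal distance between flask_250_center and clamp_250_floor below 0.01 m and z of flask_250_center in the frame of clamp_250_floor between 0.065 and 0.075 m and horizontal distance between flask_50_center and clamp_50_floor below 0.01 m and z of flask_50_center in the frame of clamp_50_floor between 0.0425 and 0.0525 m and (((horizontal distance between flask_125a_center and clamp_125a_floor below 0.01 m and z of flask_125a_center in the frame of clamp_125a_floor between 0.055 and 0.065 m) and (horizontal distance between flask_125b_center and clamp_125b_floor below 0.01 m and z of flask_125b_center in the frame of clamp_125b_floor between 0.055 and 0.065 m)) or ((horizontal distance between flask_125a_center and clamp_125b_floor below 0.01 m and z of flask_125a_center in the frame of clamp_125b_floor between 0.055 and 0.065 m) and (horizontal distance between flask_125b_center and clamp_125a_floor below 0.01 m and z of flask_125b_center in the frame of clamp_125a_floor between 0.055 and 0.065 m))) and angle between each of flask_250_center, flask_125a_center, flask_125b_center, flask_50_center's own z axis and vertical below 0.08 rad and linear speed of each of flask_250, flask_125a, flask_125b, flask_50 below 0.02 m/s and contact force between each of flask_250, flask_125a, flask_125b, flask_50 and the fingers below 0.1 N and distance of each of bottle_a_center, bottle_b_center from where it was at the start of the episode below 0.03 m and angle between each of bottle_a_center, bottle_b_center's own z axis and vertical below 0.1 rad); the robot touches nothing.
It fails at once if a flask is tipped by more than about 35 degrees (angle between any of flask_250_center, flask_125a_center, flask_125b_center, flask_50_center's own z axis and vertical above 0.6 rad).
It fails at once if a flask is dropped (falls freely for more than about 20 mm) ((linear speed of flask_250 above 0.65 m/s and contact force between flask_250 and anything else below 0.05 N) or (linear speed of flask_125a above 0.65 m/s and contact force between flask_125a and anything else below 0.05 N) or (linear speed of flask_125b above 0.65 m/s and contact force between flask_125b and anything else below 0.05 N) or (linear speed of flask_50 above 0.65 m/s and contact force between flask_50 and anything else below 0.05 N)).
It fails at once if a media bottle is shifted by more than 30 mm or knocked over (distance of any of bottle_a_center, bottle_b_center from where it was at the start of the episode above 0.03 m).
It also fails if it takes over 102 s, if anything falls off the work surface, if the arm or the gripper's body presses on something with over 40 N, if the wrist force passes 120 N, or if a joint passes its speed limit or range.

## Working session

There is one attempt and no reset: what is moved stays moved. The work goes in short steps, Python scripts to look and compute and a tool call to move; the robot and the scene stay as the last step left them, time stands still between calls to the robot, and variables do not carry over. Pictures are saved under pics/ and viewed, about 12 in all and at most 16, crops included, and the job is handed in when it is done.

Besides the shell and the picture viewer there is one more tool, called after "Request:" by a JSON object that holds its "fn" and its "kwargs", one argument or row to a line. apply_moves: Moves the arm, as the interface text tells. Its arguments: {"type":"object","properties":{"increments":{"type":"array","items":{"type":"object","properties":{"gripper":{"type":"number"},"delta_pos":{"type":"array","items":{"type":"number"}},"dr":{"type":"array","items":{"type":"number"}}}}}},"required":["increments"]}

```bash
mkdir -p pics; cat > h.py <<'E'
import numpy as np, cv2
from workcell import ctrl
def cam(n):
    d=ctrl.get_image(n); d['R']=cv2.Rodrigues(np.array(d['rvec'],float))[0]; d['t']=np.array(d['tvec'],float).ravel(); return d
def pts(d):
    z=d['range_z'].astype(float); v,u=np.indices(z.shape); K=d['mtx']
    P=np.stack([(u-K[0][2])/K[0][0]*z,(v-K[1][2])/K[1][1]*z,z],-1)
    W=(P-d['t'])@d['R']; W[z<=0]=np.nan; return W
def save(d,n): cv2.imwrite(f'pics/{n}.png',d['img'][:,:,::-1])
E
python3 - <<'E'
from h import *
o=ctrl.get_obs(); print(o)
for n in('scene','side'):
    d=cam(n); save(d,n+'0'); print(n,-d['R'].T@d['t'],d['R'][2])
    W=pts(d); im=d['img']; hsv=cv2.cvtColor(im,cv2.COLOR_RGB2HSV)
    m=cv2.inRange(hsv,(95,90,40),(130,255,255))
    N,l,s,c=cv2.connectedComponentsWithStats(m)
    for i in range(1,N):
        if s[i,4]>60:
            w=W[l==i]; print(s[i],np.nanmedian(w,0).round(1),np.nanpercentile(w[:,2],[2,98]).round(1))
E
```

```text
{'t': 0.0, 'qpos': array([-1.89805059e-02,  4.23827601e-01,  1.63068748e+00, -3.11631628e-06,
        1.08862184e+00, -1.89845397e-02]), 'qvel': array([-0.00105901,  0.00039989,  0.00219099, -0.00026574, -0.00099919,
       -0.00033507]), 'joint_torque': array([ 1.28069914e-03, -5.44622147e+01, -2.73670936e+01,  6.42951974e-02,
        2.27214623e-02, -1.51321510e-04]), 'ee_pos': array([6.24448688e+02, 4.75353329e-02, 2.29910956e+02]), 'orientation': array([ 1.20848467,  1.21035868, -1.21031993]), 'ft_force': array([-0.1366214 , -0.78109985,  0.62819426]), 'moment': array([-0.00152687,  0.02071186,  0.01181793]), 'width': 87.64074616956539}
scene [1407.91864936 -459.23389068  742.87058853] [-0.737069    0.36704383 -0.56745759]
[204   0  43  15 455] [-895.6  242.   313.2] [281.4 334.5]
[387   0  17   7  82] [-740.3 1007.3  300. ] [283.2 310.7]
[226 205  21  20 345] [ 421.7 -172.3  108.8] [ 88.8 112.3]
[179 206  21  18 211] [ 434.3 -283.6  135.8] [122.3 146.8]
[249 224  17  17 189] [ 532.9 -163.5  116.8] [101.4 126.6]
[201 248  15  17 172] [ 537.5 -274.5   92. ] [ 61.8 101.6]
[266 254  25  24 496] [ 644.7 -159.3  108.8] [ 86.3 112.1]
[216 265  20  22 262] [ 650.4 -270.9  118.3] [100.5 126.1]
side [ 274.22840823 -661.47487648  876.60976107] [ 0.27141561  0.57877955 -0.76899142]
[363 238  26  26 539] [ 630.7 -162.7  107.6] [ 83.4 111.4]
[316 256  20  22 251] [ 514.9 -167.8  120. ] [ 96.6 125.6]
[397 275  22  23 275] [ 629.6 -276.7  120.7] [ 93.3 125.9]
[263 284  28  28 630] [ 407.5 -176.3  108.2] [ 85.5 111.2]
[349 308  18  21 213] [ 523.5 -280.7   96.1] [ 65.6 101.1]
[291 319  27  29 369] [ 413.4 -291.5  141.8] [111.6 145.9]
```

```bash
python3 - <<'E'
from h import *
for n in('scene','side'):
    d=cam(n); W=pts(d)
    for nm,x,y,h in [('250',424,-288,144),('125',525,-165,124),('50',530,-278,99),('125',640,-274,124),('bot',415,-174,109),('bot',637,-161,109)]:
        s=(np.hypot(W[...,0]-x,W[...,1]-y)<45)&(abs(W[...,2]-h)<4)
        p=W[s]; (c,r)=cv2.minEnclosingCircle(p[:,:2].astype(np.float32)); print(n,nm,s.sum(),p.mean(0).round(1),np.round(c,1),round(r,1))
    s=np.nan_to_num(W[...,2]); m=((s>106)&(s<150)&(W[...,1]>-60)&(W[...,0]>250)&(W[...,0]<1000)).astype(np.uint8)
    N,l,st,c=cv2.connectedComponentsWithStats(m)
    for i in range(1,N):
        if st[i,4]>15: print(n,st[i],np.nanmean(W[l==i],0).round(0))
E
```

```text
scene 250 193 [ 421.1 -279.5  144.7] [ 417.7 -279.1] 23.7
scene 125 156 [ 522.3 -157.1  124.6] [ 520.1 -155.4] 20.5
scene 50 116 [ 530.5 -273.3   99.5] [ 529.4 -271. ] 16.9
scene 125 225 [ 639.9 -268.1  124.4] [ 638.1 -267.8] 19.9
scene bot 213 [ 412.3 -169.8  109.7] [ 410.  -169.9] 26.1
scene bot 322 [ 637.1 -157.   109.5] [ 635.3 -156. ] 26.5
scene [557 101  83  32 978] [ 383. 1073.  126.]
scene [563 145  28  22 398] [561. 783. 125.]
scene [396 167  31  24 220] [468. 283. 122.]
scene [364 175  25  25 151] [467. 176. 121.]
scene [418 186  41  30 269] [587. 278. 121.]
scene [370 194  49  33 303] [579. 157. 121.]
side 250 478 [ 417.5 -280.8  143.9] [ 417.5 -280.4] 22.9
side 125 251 [ 518.9 -157.9  123.8] [ 519.9 -156.2] 20.9
side 50 192 [ 527.3 -274.1   98.8] [ 527.9 -273.2] 15.4
side 125 283 [ 636.8 -269.1  123.7] [ 637.1 -268.4] 19.6
side bot 479 [ 409.4 -170.9  108.7] [ 409.5 -168.9] 26.5
side bot 386 [ 634.  -157.3  108.5] [ 632.5 -155.2] 27.3
side [ 80   3  66  27 835] [ 349. 1050.  127.]
side [186  29  23  20 325] [548. 781. 125.]
side [254 113  37  31 254] [589. 281. 121.]
side [209 127  32  28 243] [469. 287. 121.]
side [267 139  45  37 288] [582. 162. 120.]
side [221 154  40  35 294] [464. 168. 121.]
```

View pics/side0.png

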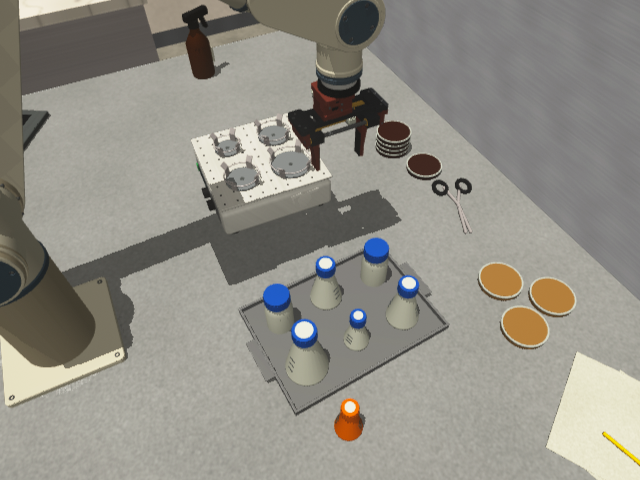

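View pics/scene0.png

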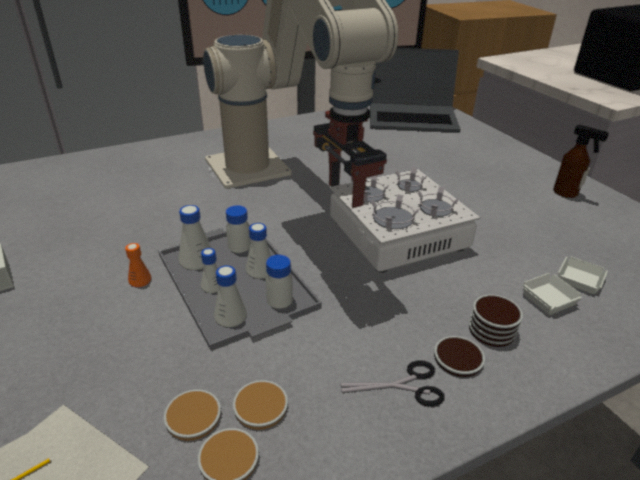

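The side view shows the 250 flask at (305,335), the medium flasks at (326,268) and (407,290), and the small one at (358,320). The bottles are at (277,300) and (375,255), and the orange decoy is off the tray. Both views agree on the cap positions to about 3 mm. Next I'll look at the clamps from above.

Request:
{"fn": "apply_moves", "kwargs": {
  "increments": [
    {"gripper":100,"delta_pos":[-3,-1.6,-2.2],"dr":[0,0,0]},
    {"gripper":100,"delta_pos":[-3,-1.6,-2.2],"dr":[0,0,0]},
    {"gripper":100,"delta_pos":[-3,-1.6,-2.2],"dr":[0,0,0]},
    {"gripper":100,"delta_pos":[-3,-1.6,-2.2],"dr":[0,0,0]},
    {"gripper":100,"delta_pos":[-3,-1.6,-2.2],"dr":[0,0,0]}
  ]
}}

```text
t: 0.62
ee_pos: [543.8, 110.8, 381.8]
orientation: [1.209, 1.209, -1.21]
ft_force: [1.3, 0.8, 0.5]
width: 87.9
```

```bash
python3 - <<'E'
from h import *
o=ctrl.get_obs(); print(o['ee_pos'],o['orientation'],o['t'])
d=cam('wrist'); save(d,'w1'); print(-d['R'].T@d['t'],d['R'].round(2)); np.save('w1.npy',pts(d))
d=cam('side'); save(d,'s1'); np.save('s1.npy',pts(d))
d=cam('scene'); np.save('c1.npy',pts(d))
E
```

```text
[543.81990375 110.78889402 381.82147898] [ 1.20912736  1.20937    -1.209865  ] 0.6167
[543.23765578 192.39146936 535.21241353] [[ 1.   -0.   -0.  ]
 [-0.   -0.95  0.3 ]
 [-0.   -0.3  -0.95]]
```

View pics/w1.png

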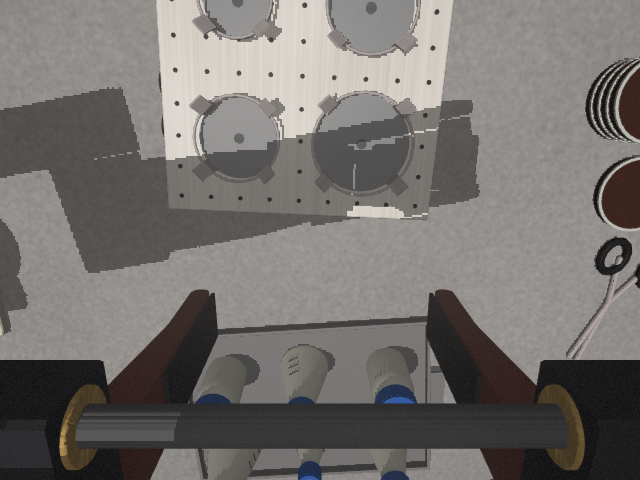

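The wrist view shows the clamps' centre screws at (239,138), (362,144), (237,2) and (371,7). The upper two are cut off, so I'll shift 80 mm in +y for a second look.

Request:
{"fn": "apply_moves", "kwargs": {
  "increments": [
    {"gripper":100,"delta_pos":[0,-0.4,-2],"dr":[0,0,0]},
    {"gripper":100,"delta_pos":[0,-0.4,-2],"dr":[0,0,0]},
    {"gripper":100,"delta_pos":[0,-0.4,-2],"dr":[0,0,0]},
    {"gripper":100,"delta_pos":[0,-0.4,-2],"dr":[0,0,0]},
    {"gripper":100,"delta_pos":[0,0,0],"dr":[0,0,0]}
  ]
}}

```text
t: 1.18
ee_pos: [528.4, 191.6, 378.6]
orientation: [1.207, 1.212, -1.21]
ft_force: [0.2, 0.7, 0.9]
width: 87.5
```

```bash
cat >> h.py <<'E'
def ray(d,u,v,z):
    r=d['R'].T@np.linalg.inv(d['mtx'])@[u,v,1.]; c=-d['R'].T@d['t']; return c+r*(z-c[2])/r[2]
def px(d,p): q=d['mtx']@(d['R']@np.array(p)+d['t']); return q[:2]/q[2]
E
python3 - <<'E'
from h import *
o=ctrl.get_obs(); print(o['ee_pos'],o['t'])
d=cam('wrist'); save(d,'w2'); W=pts(d)
g=cv2.cvtColor(d['img'],cv2.COLOR_RGB2GRAY)
for x,y in [(466,165),(586,165),(466,285),(586,285)]:
    near=np.hypot(W[...,0]-x,W[...,1]-y)<60
    pr=near&(W[...,2]>126)&(W[...,2]<140)   # flared prong tops
    lab=cv2.connectedComponentsWithStats(pr.astype(np.uint8))
    C=[W[lab[1]==i][:,:2].mean(0) for i in range(1,lab[0]) if lab[2][i,4]>15]
    fl=near&(abs(W[...,2]-103)<1.3); p=W[fl]
    print((x,y),'prongs',np.round(C,1).tolist(),'mean',np.mean(C,0).round(1) if C else '',
     'floor',fl.sum(),p.mean(0).round(1),np.percentile(W[near][:,2],[1,50,99]).round(1))
E
```

```text
[528.383935   191.61998036 378.64440853] 1.1833
(466, 165) prongs [[432.9, 194.9], [494.4, 191.9], [430.1, 133.6], [491.4, 130.8]] mean [462.2 162.8] floor 3185 [461.2 161.6 102.6] [ 98.1 427.4 474.7]
(586, 165) prongs [[547.0, 195.4], [619.7, 192.0], [545.2, 124.1], [616.6, 119.5]] mean [582.1 157.8] floor 4665 [582.6 156.6 102.7] [ 98.3 431.9 474.5]
(466, 285) prongs [[443.9, 308.5], [493.9, 306.2], [441.4, 258.6], [491.7, 256.2]] mean [467.7 282.4] floor 2559 [467.  282.9 102.6] [ 97.5 100.  133.7]
(586, 285) prongs [[558.1, 308.9], [619.2, 306.2], [555.1, 247.6], [616.5, 244.9]] mean [587.2 276.9] floor 4134 [588.  277.6 102.7] [ 97.6 101.2 133.7]
```

View pics/w2.png

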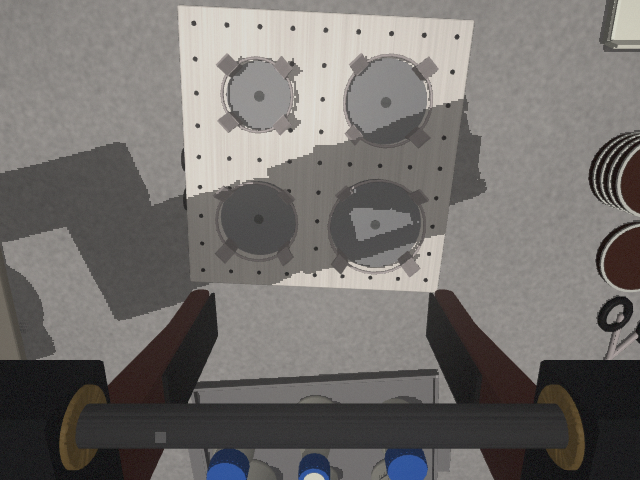

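The second wrist view shows all four clamps. The small one is at (259,95), the mediums at (386,102) and (259,219), and the large one at (375,225). The prong centres form a 120.0 mm square:

| Clamp | x (mm) | y (mm) |
|---|---|---|
| 50 | 467.7 | 282.4 |
| 125 | 587.2 | 276.9 |
| 125 | 462.2 | 162.8 |
| 250 | 582.1 | 157.8 |

I'll start with the medium flask at (637.5,-268), for the far medium clamp.

Request:
{"fn": "apply_moves", "kwargs": {
  "increments": [
    {"gripper":100,"delta_pos":[0,0.73,3.07],"dr":[0,0,0]},
    {"gripper":100,"delta_pos":[0,0.73,3.07],"dr":[0,0,0]},
    {"gripper":100,"delta_pos":[0,0.73,3.07],"dr":[0,0,0]},
    {"gripper":100,"delta_pos":[0,0.73,3.07],"dr":[0,0,0]},
    {"gripper":100,"delta_pos":[0,0.73,3.07],"dr":[0,0,0]}
  ]
}}

```text
t: 1.65
ee_pos: [565.4, 33.5, 379.5]
orientation: [1.208, 1.21, -1.211]
ft_force: [0.3, 0.2, 0.2]
width: 87.6
```

Request:
{"fn": "apply_moves", "kwargs": {
  "increments": [
    {"gripper":100,"delta_pos":[0,0.73,3.07],"dr":[0,0,0]},
    {"gripper":100,"delta_pos":[0,0.73,3.07],"dr":[0,0,0]},
    {"gripper":100,"delta_pos":[0,0.73,3.07],"dr":[0,0,0]},
    {"gripper":100,"delta_pos":[0,0.73,3.07],"dr":[0,0,0]},
    {"gripper":100,"delta_pos":[0,0.73,3.07],"dr":[0,0,0]}
  ]
}}

```text
t: 2.07
ee_pos: [601.5, -120.3, 379.4]
orientation: [1.209, 1.21, -1.212]
ft_force: [1.0, 0.8, -0.1]
width: 87.4
```

Request:
{"fn": "apply_moves", "kwargs": {
  "increments": [
    {"gripper":100,"delta_pos":[2,0.73,3.07],"dr":[0,0,0]},
    {"gripper":100,"delta_pos":[2,0.73,3.07],"dr":[0,0,0]},
    {"gripper":100,"delta_pos":[2,0.73,3.07],"dr":[0,0,0]},
    {"gripper":100,"delta_pos":[2,0.73,3.07],"dr":[0,0,0]},
    {"gripper":100,"delta_pos":[2,0.73,3.07],"dr":[0,0,0]}
  ]
}}

```text
t: 2.48
ee_pos: [637.4, -273.7, 278.3]
orientation: [1.209, 1.21, -1.211]
ft_force: [1.2, 0.9, 0.5]
width: 87.5
```

```bash
cat >> h.py <<'E'
def caps(pl):
    # vent/cap tops from both fixed cameras: name,x,y,ztop,r
    for n in('scene','side'):
        d=cam(n); W=pts(d); b=d['img'].astype(int)
        for nm,x,y,h in pl:
            s=(np.hypot(W[...,0]-x,W[...,1]-y)<30)&(abs(W[...,2]-h)<4); p=W[s]
            if len(p)>20: c,r=cv2.minEnclosingCircle(p[:,:2].astype(np.float32)); print(n,nm,len(p),p.mean(0).round(1),np.round(c,1),round(r,1))
            else: print(n,nm,len(p))
E
python3 - <<'E'
from h import *
print(ctrl.get_obs()['ee_pos'])
d=cam('wrist');W=pts(d)
caps([('125b',637,-268,124)])
E
```

```text
[ 637.35123837 -273.73677997  278.25705054]
scene 125b 221 [ 639.7 -267.9  124.6] [ 637.3 -266.6] 20.4
side 125b 285 [ 636.9 -269.3  123.6] [ 637.5 -268.3] 19.4
```

Request:
{"fn": "apply_moves", "kwargs": {
  "increments": [
    {"gripper":100,"delta_pos":[3.0,0,-0.3],"dr":[0,0,0]},
    {"gripper":100,"delta_pos":[3.0,0,-0.3],"dr":[0,0,0]},
    {"gripper":100,"delta_pos":[3.0,0,0],"dr":[0,0,0]},
    {"gripper":100,"delta_pos":[3.0,0,0],"dr":[0,0,0]},
    {"gripper":100,"delta_pos":[3.0,0,0],"dr":[0,0,0]}
  ]
}}

```text
t: 3.05
ee_pos: [638.2, -264.2, 130.2]
orientation: [1.209, 1.209, -1.209]
ft_force: [0.6, -0.3, 0.1]
width: 87.8
```

Request:
{"fn": "apply_moves", "kwargs": {
  "increments": [
    {"gripper":100,"delta_pos":[1.4,0,0],"dr":[0,0,0]},
    {"gripper":100,"delta_pos":[1.4,0,0],"dr":[0,0,0]},
    {"gripper":100,"delta_pos":[0,0,0],"dr":[0,0,0]},
    {"gripper":70,"delta_pos":[0,0,0],"dr":[0,0,0]},
    {"gripper":60,"delta_pos":[0,0,0],"dr":[0,0,0]}
  ]
}}

```text
t: 3.47
ee_pos: [639.6, -265.0, 104.5]
orientation: [1.209, 1.207, -1.208]
ft_force: [0.1, 0.5, -0.4]
width: 77.9
```

Request:
{"fn": "apply_moves", "kwargs": {
  "increments": [
    {"gripper":50,"delta_pos":[0,0,0],"dr":[0,0,0]},
    {"gripper":45,"delta_pos":[0,0,0],"dr":[0,0,0]},
    {"gripper":40,"delta_pos":[0,0,0],"dr":[0,0,0]},
    {"gripper":30,"delta_pos":[0,0,0],"dr":[0,0,0]},
    {"gripper":20,"delta_pos":[0,0,0],"dr":[0,0,0]}
  ]
}}

```text
t: 3.88
ee_pos: [638.6, -264.6, 103.1]
orientation: [1.209, 1.209, -1.209]
ft_force: [-0.4, -0.6, -0.6]
width: 44.2
```

Request:
{"fn": "apply_moves", "kwargs": {
  "increments": [
    {"gripper":10,"delta_pos":[0,0,0],"dr":[0,0,0]},
    {"gripper":0,"delta_pos":[0,0,0],"dr":[0,0,0]},
    {"gripper":0,"delta_pos":[0,0,0],"dr":[0,0,0]},
    {"gripper":0,"delta_pos":[0,0,0],"dr":[0,0,0]},
    {"gripper":0,"delta_pos":[-0.5,0,0],"dr":[0,0,0]}
  ]
}}

```text
t: 4.3
ee_pos: [637.8, -264.2, 106.7]
orientation: [1.209, 1.211, -1.21]
ft_force: [0.5, 0.6, -1.4]
width: 37.5
```

Request:
{"fn": "apply_moves", "kwargs": {
  "increments": [
    {"gripper":0,"delta_pos":[-1.5,0,0],"dr":[0,0,0]},
    {"gripper":0,"delta_pos":[-3,0,0],"dr":[0,0,0]},
    {"gripper":0,"delta_pos":[-3.5,0,0],"dr":[0,0,0]},
    {"gripper":0,"delta_pos":[-3.5,0,0],"dr":[0,0,0]},
    {"gripper":0,"delta_pos":[-2.5,0,0],"dr":[0,0,0]}
  ]
}}

```text
t: 4.72
ee_pos: [639.4, -264.8, 252.3]
orientation: [1.21, 1.206, -1.207]
ft_force: [1.5, 0.3, -1.3]
width: 37.6
```

Request:
{"fn": "apply_moves", "kwargs": {
  "increments": [
    {"gripper":0,"delta_pos":[-1.5,-0.1,-1],"dr":[0,0,0]},
    {"gripper":0,"delta_pos":[-1,-0.2,-2],"dr":[0,0,0]},
    {"gripper":0,"delta_pos":[0,-0.25,-2.7],"dr":[0,0,0]},
    {"gripper":0,"delta_pos":[0,-0.25,-2.7],"dr":[0,0,0]},
    {"gripper":0,"delta_pos":[0,-0.25,-2.7],"dr":[0,0,0]}
  ]
}}

```text
t: 5.13
ee_pos: [627.2, -151.8, 273.0]
orientation: [1.21, 1.209, -1.21]
ft_force: [0.6, 0.6, -1.1]
width: 37.3
```

Request:
{"fn": "apply_moves", "kwargs": {
  "increments": [
    {"gripper":0,"delta_pos":[0,-0.25,-2.7],"dr":[0,0,0]},
    {"gripper":0,"delta_pos":[0,-0.25,-2.7],"dr":[0,0,0]},
    {"gripper":0,"delta_pos":[0,-0.25,-2.7],"dr":[0,0,0]},
    {"gripper":0,"delta_pos":[0,-0.25,-2.7],"dr":[0,0,0]},
    {"gripper":0,"delta_pos":[0,-0.25,-2.7],"dr":[0,0,0]}
  ]
}}

```text
t: 5.55
ee_pos: [614.4, -16.5, 272.6]
orientation: [1.209, 1.21, -1.21]
ft_force: [0.2, 0.5, -1.1]
width: 37.9
```

Request:
{"fn": "apply_moves", "kwargs": {
  "increments": [
    {"gripper":0,"delta_pos":[0,-0.25,-2.7],"dr":[0,0,0]},
    {"gripper":0,"delta_pos":[0,-0.25,-2.7],"dr":[0,0,0]},
    {"gripper":0,"delta_pos":[0,-0.25,-2.7],"dr":[0,0,0]},
    {"gripper":0,"delta_pos":[0,-0.25,-2.7],"dr":[0,0,0]},
    {"gripper":0,"delta_pos":[0,-0.25,-2.7],"dr":[0,0,0]}
  ]
}}

```text
t: 5.97
ee_pos: [601.8, 118.3, 272.6]
orientation: [1.209, 1.21, -1.21]
ft_force: [0.0, -0.0, -2.0]
width: 37.5
```

Request:
{"fn": "apply_moves", "kwargs": {
  "increments": [
    {"gripper":0,"delta_pos":[0,-0.25,-2.7],"dr":[0,0,0]},
    {"gripper":0,"delta_pos":[0,-0.25,-2.7],"dr":[0,0,0]},
    {"gripper":0,"delta_pos":[0,-0.25,-2.7],"dr":[0,0,0]},
    {"gripper":0,"delta_pos":[0,-0.25,-2.4],"dr":[0,0,0]},
    {"gripper":0,"delta_pos":[0,-0.25,-2],"dr":[0,0,0]}
  ]
}}

```text
t: 6.38
ee_pos: [589.1, 243.7, 272.6]
orientation: [1.208, 1.21, -1.209]
ft_force: [0.2, -0.4, -2.2]
width: 37.5
```

```bash
python3 - <<'E'
from h import *
o=ctrl.get_obs();print(o['ee_pos'],o['width'])
d=cam('wrist'); save(d,'w3')
d=cam('side'); save(d,'s3')
E
```

```text
[589.12969549 243.70333511 272.55123117] 37.548644633550126
```

View pics/w3.png

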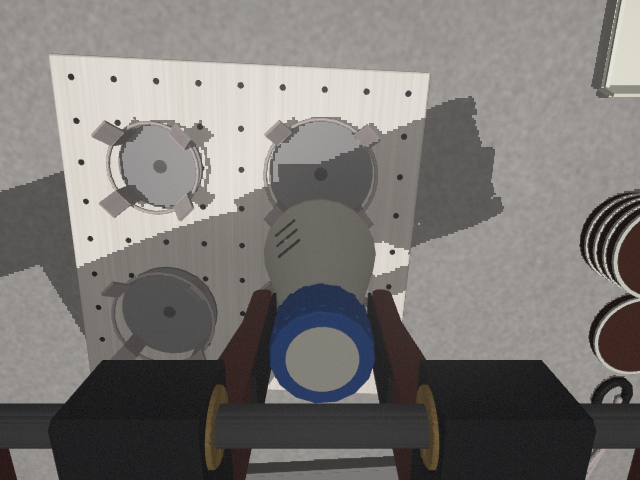

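View pics/s3.png

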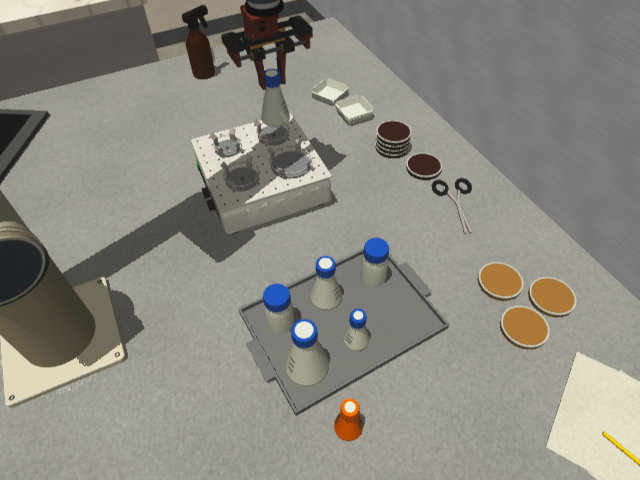

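The wrist view shows the held flask upright, with its vent disc at (322,359). The target clamp's screw is at (321,174). I'll measure the offset between them in this one camera.

```bash
cat >> h.py <<'E'
def held(off,save_as=None):
    "held flask axis from the wrist view: vent disc centre cast to its height (TCP z + off)"
    o=ctrl.get_obs(); d=cam('wrist'); W=pts(d)
    if save_as: save(d,save_as)
    hs=cv2.cvtColor(d['img'],cv2.COLOR_RGB2HSV); b=cv2.inRange(hs,(100,120,30),(130,255,255))
    cs,hi=cv2.findContours(b,cv2.RETR_CCOMP,cv2.CHAIN_APPROX_NONE)
    hol=[c for c,h in zip(cs,hi[0]) if h[3]>=0 and cv2.contourArea(c)>300]
    c=max(hol,key=cv2.contourArea); (u,v),_,_=cv2.fitEllipse(c)
    z=np.nanmedian(W[int(v)-8:int(v)+9,int(u)-8:int(u)+9,2]); zt=o['ee_pos'][2]+off
    p=ray(d,u,v,zt); print('tcp',o['ee_pos'].round(1),'w',round(o['width'],1),'vent px',round(u),round(v),'depth z',round(z,1),'calc z',round(zt,1),'axis',p[:2].round(1),'minus tcp',(p[:2]-o['ee_pos'][:2]).round(1))
    return d,W
def prongs(W,x,y):
    near=np.hypot(W[...,0]-x,W[...,1]-y)<62
    lab=cv2.connectedComponentsWithStats((near&(W[...,2]>127)&(W[...,2]<138)).astype(np.uint8))
    C=[W[lab[1]==i][:,:2].mean(0) for i in range(1,lab[0]) if lab[2][i,4]>15]
    f=W[near&(abs(W[...,2]-102.7)<1.3)]
    print('prongs',np.round(C,1).tolist())
E
python3 - <<'E'
from h import *
d,W=held(21.3); prongs(W,587,277); print(px(d,[587.2,276.9,103]), px(d,[467.7,282.4,103]),px(d,[462.2,162.8,103]))
E
```

```text
tcp [589.1 244.6 272.5] w 37.6 vent px 322 359 depth z 293.8 calc z 293.8 axis [588.5 241.5] minus tcp [-0.5 -3.1]
prongs [[557.9, 309.5], [619.7, 306.7], [552.3, 250.3], [620.9, 248.2]]
[320.24401579 175.1798189 ] [159.83257407 167.26923972] [168.93227807 312.54517478]
```

Predicted and seen clamp screws agree to within about 1 px. The flask axis sits 3 mm behind the TCP in y, so I'll correct for that, then check before lowering.

Request:
{"fn": "apply_moves", "kwargs": {
  "increments": [
    {"gripper":0,"delta_pos":[0,-0.14,-1.5],"dr":[0,0,0]},
    {"gripper":0,"delta_pos":[0,0,-1.5],"dr":[0,0,0]},
    {"gripper":0,"delta_pos":[0.5,0,-0.54],"dr":[0,0,0]},
    {"gripper":0,"delta_pos":[1,0,0],"dr":[0,0,0]},
    {"gripper":0,"delta_pos":[1,0,0],"dr":[0,0,0]}
  ]
}}

```text
t: 6.95
ee_pos: [589.1, 277.0, 246.7]
orientation: [1.209, 1.209, -1.209]
ft_force: [-0.3, -0.3, -0.8]
width: 37.8
```

```bash
python3 - <<'E'
from h import *
d,W=held(21.3); prongs(W,587,277)
E
```

```text
tcp [589.1 277.  246.7] w 37.8 vent px 322 359 depth z 268.1 calc z 268.0 axis [588.5 273.9] minus tcp [-0.6 -3.1]
prongs [[558.0, 309.6], [619.7, 306.9], [551.7, 248.2], [621.5, 246.2]]
```

Request:
{"fn": "apply_moves", "kwargs": {
  "increments": [
    {"gripper":0,"delta_pos":[0.3,-0.13,-0.28],"dr":[0,0,0]},
    {"gripper":0,"delta_pos":[0.9,0,0],"dr":[0,0,0]},
    {"gripper":0,"delta_pos":[0.9,0,0],"dr":[0,0,0]},
    {"gripper":0,"delta_pos":[0.8,0,0],"dr":[0,0,0]},
    {"gripper":0,"delta_pos":[0.6,0,0],"dr":[0,0,0]}
  ]
}}

```text
t: 7.42
ee_pos: [587.4, 279.3, 211.3]
orientation: [1.208, 1.21, -1.21]
ft_force: [-0.4, -0.1, -1.0]
width: 37.4
```

Request:
{"fn": "apply_moves", "kwargs": {
  "increments": [
    {"gripper":0,"delta_pos":[0.4,0,0],"dr":[0,0,0]},
    {"gripper":0,"delta_pos":[0.3,0,0],"dr":[0,0,0]},
    {"gripper":0,"delta_pos":[0.2,0,0],"dr":[0,0,0]},
    {"gripper":0,"delta_pos":[0,0,0],"dr":[0,0,0]},
    {"gripper":0,"delta_pos":[0,0,0],"dr":[0,0,0]}
  ]
}}

```text
t: 7.83
ee_pos: [587.9, 279.8, 203.9]
orientation: [1.209, 1.209, -1.209]
ft_force: [-1.0, -0.1, -1.2]
width: 37.5
```

```bash
python3 - <<'E'
from h import *
d,W=held(21.3)
E
```

```text
tcp [587.9 279.8 203.9] w 37.5 vent px 322 359 depth z 225.2 calc z 225.2 axis [587.4 276.7] minus tcp [-0.6 -3.1]
```

Request:
{"fn": "apply_moves", "kwargs": {
  "increments": [
    {"gripper":0,"delta_pos":[0.15,0,0],"dr":[0,0,0]},
    {"gripper":0,"delta_pos":[0.08,0,0],"dr":[0,0,0]},
    {"gripper":0,"delta_pos":[0,0,0],"dr":[0,0,0]},
    {"gripper":50,"delta_pos":[0,0,0],"dr":[0,0,0]},
    {"gripper":55,"delta_pos":[0,0,0],"dr":[0,0,0]}
  ]
}}

```text
t: 8.3
ee_pos: [587.9, 279.7, 201.6]
orientation: [1.21, 1.209, -1.209]
ft_force: [-0.4, -0.0, 0.2]
width: 46.4
```

Request:
{"fn": "apply_moves", "kwargs": {
  "increments": [
    {"gripper":70,"delta_pos":[0,0,0],"dr":[0,0,0]},
    {"gripper":100,"delta_pos":[0,0,0],"dr":[0,0,0]},
    {"gripper":100,"delta_pos":[0,0,0],"dr":[0,0,0]},
    {"gripper":100,"delta_pos":[0,0,0],"dr":[0,0,0]},
    {"gripper":100,"delta_pos":[0,0,0],"dr":[0,0,0]}
  ]
}}

```text
t: 8.72
ee_pos: [587.8, 279.7, 201.4]
orientation: [1.209, 1.209, -1.209]
ft_force: [0.3, -0.2, 0.2]
width: 78.3
```

```bash
python3 - <<'E'
from h import *
d,W=held(21.3); print(ctrl.get_obs())
E
```

```text
tcp [587.8 279.7 201.4] w 78.3 vent px 318 359 depth z 222.8 calc z 222.7 axis [585.9 276.7] minus tcp [-1.9 -3. ]
{'t': 8.7667, 'qpos': array([4.25919661e-01, 4.92808461e-01, 1.59097579e+00, 3.32864478e-06,
       1.05788184e+00, 4.25879395e-01]), 'qvel': array([ 0.00073132,  0.00073784, -0.00020233,  0.000234  , -0.00051451,
       -0.00180597]), 'joint_torque': array([ 2.99473995e-04, -5.79699612e+01, -2.67968220e+01,  6.33328361e-02,
       -1.61663024e-02, -1.25417050e-04]), 'ee_pos': array([587.7678655 , 279.73379168, 201.34649451]), 'orientation': array([ 1.20911854,  1.20924757, -1.20923435]), 'ft_force': array([-0.22220638,  0.71124937, -0.25350968]), 'moment': array([-0.01181589,  0.02013246, -0.06201304]), 'width': 82.12061461391431}
```

The first flask is seated, with its top at 222.8 mm and its axis 1.3 mm off centre. Next is the 250.

Request:
{"fn": "apply_moves", "kwargs": {
  "increments": [
    {"gripper":100,"delta_pos":[-1.5,0,0],"dr":[0,0,0]},
    {"gripper":100,"delta_pos":[-3,0,0],"dr":[0,0,0]},
    {"gripper":100,"delta_pos":[-3,0,0],"dr":[0,0,0]},
    {"gripper":100,"delta_pos":[-2.5,-0.5,2],"dr":[0,0,0]},
    {"gripper":100,"delta_pos":[0,-0.9,3],"dr":[0,0,0]}
  ]
}}

```text
t: 9.18
ee_pos: [576.7, 232.0, 307.1]
orientation: [1.215, 1.206, -1.199]
ft_force: [0.8, -0.2, 0.3]
width: 88.0
```

Request:
{"fn": "apply_moves", "kwargs": {
  "increments": [
    {"gripper":100,"delta_pos":[0,-0.9,3],"dr":[0,0,0]},
    {"gripper":100,"delta_pos":[0,-0.9,3],"dr":[0,0,0]},
    {"gripper":100,"delta_pos":[0,-0.9,3],"dr":[0,0,0]},
    {"gripper":100,"delta_pos":[0,-0.9,3],"dr":[0,0,0]},
    {"gripper":100,"delta_pos":[0,-0.9,3],"dr":[0,0,0]}
  ]
}}

```text
t: 9.6
ee_pos: [528.1, 78.5, 301.5]
orientation: [1.209, 1.209, -1.209]
ft_force: [0.3, 0.6, -0.6]
width: 87.5
```

Request:
{"fn": "apply_moves", "kwargs": {
  "increments": [
    {"gripper":100,"delta_pos":[0,-0.9,3],"dr":[0,0,0]},
    {"gripper":100,"delta_pos":[0,-0.9,3],"dr":[0,0,0]},
    {"gripper":100,"delta_pos":[0,-0.9,3],"dr":[0,0,0]},
    {"gripper":100,"delta_pos":[0,-0.9,3],"dr":[0,0,0]},
    {"gripper":100,"delta_pos":[0,-0.9,3],"dr":[0,0,0]}
  ]
}}

```text
t: 10.02
ee_pos: [483.1, -71.6, 301.6]
orientation: [1.209, 1.209, -1.209]
ft_force: [0.7, 0.2, 0.2]
width: 87.7
```

Request:
{"fn": "apply_moves", "kwargs": {
  "increments": [
    {"gripper":100,"delta_pos":[0,-0.9,3],"dr":[0,0,0]},
    {"gripper":100,"delta_pos":[0,-0.9,3],"dr":[0,0,0]},
    {"gripper":100,"delta_pos":[0,-0.9,3],"dr":[0,0,0]},
    {"gripper":100,"delta_pos":[0,-0.9,3],"dr":[0,0,0]},
    {"gripper":100,"delta_pos":[0,-0.9,3],"dr":[0,0,0]}
  ]
}}

```text
t: 10.43
ee_pos: [438.1, -221.7, 301.6]
orientation: [1.209, 1.209, -1.209]
ft_force: [0.5, -0.1, 0.0]
width: 87.8
```

Request:
{"fn": "apply_moves", "kwargs": {
  "increments": [
    {"gripper":100,"delta_pos":[1,-0.9,2.5],"dr":[0,0,0]},
    {"gripper":100,"delta_pos":[2.5,-0.8,2],"dr":[0,0,0]},
    {"gripper":100,"delta_pos":[3,-0.4,1.5],"dr":[0,0,0]},
    {"gripper":100,"delta_pos":[3,0,0],"dr":[0,0,0]},
    {"gripper":100,"delta_pos":[2,0,0],"dr":[0,0,0]}
  ]
}}

```text
t: 10.85
ee_pos: [416.5, -280.7, 184.2]
orientation: [1.211, 1.21, -1.211]
ft_force: [0.7, 0.2, -0.9]
width: 87.7
```

```bash
python3 - <<'E'
from h import *
d,W=held(144-ctrl.get_obs()['ee_pos'][2],'w4')
caps([('250',418,-280,144),('125',587,277,223)])
E
```

```text
tcp [ 416.5 -280.7  184.2] w 87.7 vent px 323 279 depth z 143.8 calc z 144.0 axis [ 416.2 -279.1] minus tcp [-0.2  1.6]
scene 250 145 [ 424.8 -281.3  144.5] [ 419.1 -279.2] 22.3
scene 125 124 [590.3 273.7 223.6] [588.  274.7] 19.7
side 250 475 [ 417.5 -280.7  143.8] [ 418.1 -280.1] 22.5
side 125 33 [599.4 278.7 222.9] [598.2 278.7] 16.8
```

Request:
{"fn": "apply_moves", "kwargs": {
  "increments": [
    {"gripper":100,"delta_pos":[2,0,-0.15],"dr":[0,0,0]},
    {"gripper":100,"delta_pos":[2,0,0],"dr":[0,0,0]},
    {"gripper":100,"delta_pos":[1.9,0,0],"dr":[0,0,0]},
    {"gripper":60,"delta_pos":[0,0,0],"dr":[0,0,0]},
    {"gripper":55,"delta_pos":[0,0,0],"dr":[0,0,0]}
  ]
}}

```text
t: 11.42
ee_pos: [418.4, -278.9, 128.4]
orientation: [1.209, 1.209, -1.209]
ft_force: [-0.3, 0.3, -0.2]
width: 77.9
```

Request:
{"fn": "apply_moves", "kwargs": {
  "increments": [
    {"gripper":50,"delta_pos":[0,0,0],"dr":[0,0,0]},
    {"gripper":45,"delta_pos":[0,0,0],"dr":[0,0,0]},
    {"gripper":30,"delta_pos":[0,0,0],"dr":[0,0,0]},
    {"gripper":20,"delta_pos":[0,0,0],"dr":[0,0,0]},
    {"gripper":10,"delta_pos":[0,0,0],"dr":[0,0,0]}
  ]
}}

```text
t: 11.83
ee_pos: [418.0, -279.0, 128.0]
orientation: [1.209, 1.208, -1.209]
ft_force: [-1.8, -0.6, 0.9]
width: 44.7
```

Request:
{"fn": "apply_moves", "kwargs": {
  "increments": [
    {"gripper":0,"delta_pos":[0,0,0],"dr":[0,0,0]},
    {"gripper":0,"delta_pos":[0,0,0],"dr":[0,0,0]},
    {"gripper":0,"delta_pos":[0,0,0],"dr":[0,0,0]},
    {"gripper":0,"delta_pos":[-0.5,0,0],"dr":[0,0,0]},
    {"gripper":0,"delta_pos":[-0.5,0,0],"dr":[0,0,0]}
  ]
}}

```text
t: 12.25
ee_pos: [417.3, -278.4, 137.3]
orientation: [1.209, 1.211, -1.21]
ft_force: [1.5, 0.6, -4.0]
width: 43.5
```

```bash
python3 - <<'E'
from h import *
d,W=held(21.3)
E
```

```text
tcp [ 417.3 -278.4  137.3] w 43.5 vent px 322 343 depth z 153.4 calc z 158.6 axis [ 416.7 -275.3] minus tcp [-0.6  3.1]
```

Request:
{"fn": "apply_moves", "kwargs": {
  "increments": [
    {"gripper":0,"delta_pos":[-1.5,0,0],"dr":[0,0,0]},
    {"gripper":0,"delta_pos":[-3,0,0],"dr":[0,0,0]},
    {"gripper":0,"delta_pos":[-3.5,0,0],"dr":[0,0,0]},
    {"gripper":0,"delta_pos":[-3.5,0,0],"dr":[0,0,0]},
    {"gripper":0,"delta_pos":[-2.5,0.3,-1],"dr":[0,0,0]}
  ]
}}

```text
t: 12.72
ee_pos: [421.1, -269.9, 280.3]
orientation: [1.209, 1.206, -1.209]
ft_force: [2.0, -0.7, -2.6]
width: 43.2
```

Request:
{"fn": "apply_moves", "kwargs": {
  "increments": [
    {"gripper":0,"delta_pos":[-0.5,0.7,-2],"dr":[0,0,0]},
    {"gripper":0,"delta_pos":[0,1.1,-2.8],"dr":[0,0,0]},
    {"gripper":0,"delta_pos":[0,1.1,-2.8],"dr":[0,0,0]},
    {"gripper":0,"delta_pos":[0,1.1,-2.8],"dr":[0,0,0]},
    {"gripper":0,"delta_pos":[0,1.1,-2.8],"dr":[0,0,0]}
  ]
}}

```text
t: 13.13
ee_pos: [471.8, -135.4, 282.5]
orientation: [1.21, 1.209, -1.209]
ft_force: [-0.3, -0.3, -3.7]
width: 43.3
```

Request:
{"fn": "apply_moves", "kwargs": {
  "increments": [
    {"gripper":0,"delta_pos":[0,1.1,-2.8],"dr":[0,0,0]},
    {"gripper":0,"delta_pos":[0,1.1,-2.8],"dr":[0,0,0]},
    {"gripper":0,"delta_pos":[0,1.1,-2.8],"dr":[0,0,0]},
    {"gripper":0,"delta_pos":[0,1.1,-2.8],"dr":[0,0,0]},
    {"gripper":0,"delta_pos":[0,1.1,-2.8],"dr":[0,0,0]}
  ]
}}

```text
t: 13.55
ee_pos: [526.8, 4.8, 282.3]
orientation: [1.209, 1.21, -1.209]
ft_force: [1.0, -0.6, -3.3]
width: 43.6
```

Request:
{"fn": "apply_moves", "kwargs": {
  "increments": [
    {"gripper":0,"delta_pos":[0,1.1,-2.8],"dr":[0,0,0]},
    {"gripper":0,"delta_pos":[0,1.1,-2.8],"dr":[0,0,0]},
    {"gripper":0,"delta_pos":[0,1.1,-2.8],"dr":[0,0,0]},
    {"gripper":0,"delta_pos":[0,1.1,-2.8],"dr":[0,0,0]},
    {"gripper":0,"delta_pos":[0,0.3,-1.5],"dr":[0,0,0]}
  ]
}}

```text
t: 13.97
ee_pos: [574.7, 133.1, 282.2]
orientation: [1.209, 1.21, -1.207]
ft_force: [1.0, -0.1, -3.0]
width: 43.4
```

```bash
python3 - <<'E'
from h import *
d,W=held(16.1,'w5'); prongs(W,582,158)
E
```

```text
tcp [574.7 133.1 282.2] w 43.4 vent px 322 343 depth z 298.3 calc z 298.3 axis [574.1 133.1] minus tcp [-0.6  0. ]
prongs [[547.0, 195.6], [620.0, 192.2], [621.3, 121.0]]
```

View pics/w5.png

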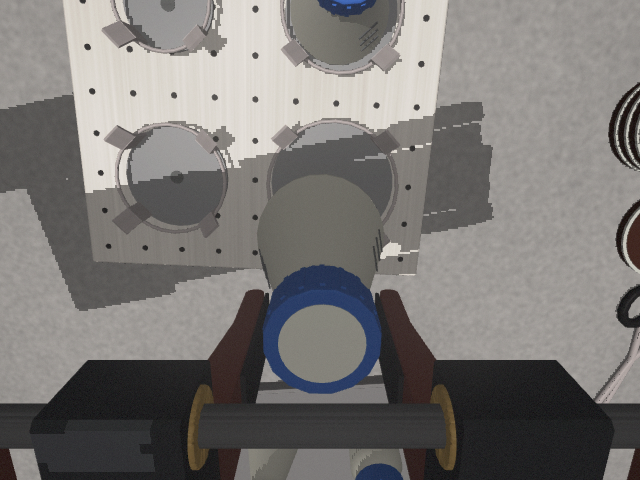

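The 250 hangs upright. I'll shift by +8, +24 mm and lower slightly, then check.

Request:
{"fn": "apply_moves", "kwargs": {
  "increments": [
    {"gripper":0,"delta_pos":[0,0.4,-1.2],"dr":[0,0,0]},
    {"gripper":0,"delta_pos":[0,0.4,-1.2],"dr":[0,0,0]},
    {"gripper":0,"delta_pos":[0.6,0,0],"dr":[0,0,0]},
    {"gripper":0,"delta_pos":[0.8,0,0],"dr":[0,0,0]},
    {"gripper":0,"delta_pos":[0,0,0],"dr":[0,0,0]}
  ]
}}

```text
t: 14.43
ee_pos: [580.5, 153.3, 266.2]
orientation: [1.207, 1.211, -1.213]
ft_force: [0.3, 0.1, -2.7]
width: 43.8
```

```bash
python3 - <<'E'
from h import *
d,W=held(16.1); print(px(d,[587.2,276.9,103]), px(d,[467.7,282.4,103]),px(d,[462.2,162.8,103]))
E
```

```text
tcp [580.5 153.3 266.2] w 43.8 vent px 322 343 depth z 282.2 calc z 282.3 axis [579.9 153.4] minus tcp [-0.5  0.1]
[333.24648325  40.09815852] [154.34887555  31.2707592 ] [165.68213117 206.44893479]
```

Request:
{"fn": "apply_moves", "kwargs": {
  "increments": [
    {"gripper":0,"delta_pos":[0,0.22,-0.44],"dr":[0,0,0]},
    {"gripper":0,"delta_pos":[0.5,0,0],"dr":[0,0,0]},
    {"gripper":0,"delta_pos":[0.8,0,0],"dr":[0,0,0]},
    {"gripper":0,"delta_pos":[0.8,0,0],"dr":[0,0,0]},
    {"gripper":0,"delta_pos":[0.7,0,0],"dr":[0,0,0]}
  ]
}}

```text
t: 14.9
ee_pos: [583.6, 158.4, 239.2]
orientation: [1.209, 1.21, -1.21]
ft_force: [0.2, -0.1, -2.8]
width: 43.4
```

Request:
{"fn": "apply_moves", "kwargs": {
  "increments": [
    {"gripper":0,"delta_pos":[0.5,0,0],"dr":[0,0,0]},
    {"gripper":0,"delta_pos":[0.3,0,0],"dr":[0,0,0]},
    {"gripper":0,"delta_pos":[0.1,0,0],"dr":[0,0,0]},
    {"gripper":0,"delta_pos":[0,0,0],"dr":[0,0,0]},
    {"gripper":0,"delta_pos":[0,0,0],"dr":[0,0,0]}
  ]
}}

```text
t: 15.32
ee_pos: [584.2, 158.7, 231.6]
orientation: [1.21, 1.209, -1.209]
ft_force: [-0.0, 0.4, -1.8]
width: 43.6
```

```bash
python3 - <<'E'
from h import *
d,W=held(16.1)
E
```

```text
tcp [584.2 158.7 231.6] w 43.6 vent px 322 343 depth z 247.6 calc z 247.7 axis [583.6 158.7] minus tcp [-0.6  0. ]
```

Request:
{"fn": "apply_moves", "kwargs": {
  "increments": [
    {"gripper":0,"delta_pos":[0.2,-0.12,0.07],"dr":[0,0,0]},
    {"gripper":0,"delta_pos":[0.2,0,0],"dr":[0,0,0]},
    {"gripper":0,"delta_pos":[0.1,0,0],"dr":[0,0,0]},
    {"gripper":0,"delta_pos":[0,0,0],"dr":[0,0,0]},
    {"gripper":0,"delta_pos":[0,0,0],"dr":[0,0,0]}
  ]
}}

```text
t: 15.78
ee_pos: [582.8, 158.0, 227.0]
orientation: [1.209, 1.209, -1.209]
ft_force: [-2.6, -0.2, 4.1]
width: 43.7
```

```bash
python3 - <<'E'
from h import *
d,W=held(16.1); print(ctrl.get_obs()['ft_force'])
E
```

```text
tcp [582.8 158.  227. ] w 43.7 vent px 322 343 depth z 243.0 calc z 243.1 axis [582.2 158. ] minus tcp [-0.6  0. ]
[-3.4955424  -0.04015008  4.67244087]
```

Request:
{"fn": "apply_moves", "kwargs": {
  "increments": [
    {"gripper":55,"delta_pos":[0,0,0],"dr":[0,0,0]},
    {"gripper":60,"delta_pos":[0,0,0],"dr":[0,0,0]},
    {"gripper":70,"delta_pos":[0,0,0],"dr":[0,0,0]},
    {"gripper":100,"delta_pos":[0,0,0],"dr":[0,0,0]},
    {"gripper":100,"delta_pos":[0,0,0],"dr":[0,0,0]}
  ]
}}

```text
t: 16.25
ee_pos: [582.9, 157.9, 226.3]
orientation: [1.209, 1.209, -1.209]
ft_force: [-0.2, -0.2, -0.9]
width: 69.3
```

Request:
{"fn": "apply_moves", "kwargs": {
  "increments": [
    {"gripper":100,"delta_pos":[0,0,0],"dr":[0,0,0]},
    {"gripper":100,"delta_pos":[0,0,0],"dr":[0,0,0]},
    {"gripper":100,"delta_pos":[-0.5,0,0],"dr":[0,0,0]},
    {"gripper":100,"delta_pos":[-1,0,0],"dr":[0,0,0]},
    {"gripper":100,"delta_pos":[-1.5,0,0],"dr":[0,0,0]}
  ]
}}

```text
t: 16.67
ee_pos: [582.2, 157.8, 256.2]
orientation: [1.208, 1.21, -1.211]
ft_force: [0.5, -0.1, -0.2]
width: 87.8
```

```bash
python3 - <<'E'
from h import *
d,W=held(243-ctrl.get_obs()['ee_pos'][2])
E
```

```text
tcp [582.2 157.8 256.2] w 87.8 vent px 321 307 depth z 242.8 calc z 243.0 axis [581.1 157.9] minus tcp [-1.1  0.1]
```

The 250 is seated, with its top at 242.8 mm and its axis 1 mm off centre. The small flask is next.

Request:
{"fn": "apply_moves", "kwargs": {
  "increments": [
    {"gripper":100,"delta_pos":[-2.5,0,0],"dr":[0,0,0]},
    {"gripper":100,"delta_pos":[-2,-0.1,1.5],"dr":[0,0,0]},
    {"gripper":100,"delta_pos":[-0.5,-0.4,3],"dr":[0,0,0]},
    {"gripper":100,"delta_pos":[0,-0.4,3],"dr":[0,0,0]},
    {"gripper":100,"delta_pos":[0,-0.4,3],"dr":[0,0,0]}
  ]
}}

```text
t: 17.13
ee_pos: [570.1, 52.2, 307.9]
orientation: [1.21, 1.208, -1.206]
ft_force: [-0.2, 0.4, 0.2]
width: 88.1
```

Request:
{"fn": "apply_moves", "kwargs": {
  "increments": [
    {"gripper":100,"delta_pos":[0,-0.4,3],"dr":[0,0,0]},
    {"gripper":100,"delta_pos":[0,-0.4,3],"dr":[0,0,0]},
    {"gripper":100,"delta_pos":[0,-0.4,3],"dr":[0,0,0]},
    {"gripper":100,"delta_pos":[0,-0.4,3],"dr":[0,0,0]},
    {"gripper":100,"delta_pos":[0,-0.4,3],"dr":[0,0,0]}
  ]
}}

```text
t: 17.55
ee_pos: [549.6, -98.5, 307.2]
orientation: [1.21, 1.208, -1.208]
ft_force: [0.8, -0.7, -0.0]
width: 87.8
```

Request:
{"fn": "apply_moves", "kwargs": {
  "increments": [
    {"gripper":100,"delta_pos":[0,-0.4,3],"dr":[0,0,0]},
    {"gripper":100,"delta_pos":[0,-0.4,3],"dr":[0,0,0]},
    {"gripper":100,"delta_pos":[0,-0.4,3],"dr":[0,0,0]},
    {"gripper":100,"delta_pos":[0,-0.4,3],"dr":[0,0,0]},
    {"gripper":100,"delta_pos":[0.5,-0.4,3],"dr":[0,0,0]}
  ]
}}

```text
t: 17.97
ee_pos: [530.1, -248.9, 303.0]
orientation: [1.21, 1.206, -1.208]
ft_force: [0.2, -0.5, 0.2]
width: 87.9
```

Request:
{"fn": "apply_moves", "kwargs": {
  "increments": [
    {"gripper":100,"delta_pos":[2.5,-0.2,2.1],"dr":[0,0,0]},
    {"gripper":100,"delta_pos":[3.2,0,0.5],"dr":[0,0,0]},
    {"gripper":100,"delta_pos":[3.5,0,0],"dr":[0,0,0]},
    {"gripper":100,"delta_pos":[3.5,0,0],"dr":[0,0,0]},
    {"gripper":100,"delta_pos":[2.0,0,0],"dr":[0,0,0]}
  ]
}}

```text
t: 18.38
ee_pos: [526.4, -272.8, 151.5]
orientation: [1.209, 1.212, -1.211]
ft_force: [-0.4, 0.3, -0.5]
width: 88.0
```

```bash
python3 - <<'E'
from h import *
d,W=held(99-ctrl.get_obs()['ee_pos'][2],'w6')
E
```

```text
tcp [ 526.4 -272.8  151.5] w 88.0 vent px 324 274 depth z 98.7 calc z 99.0 axis [ 526.6 -273.2] minus tcp [ 0.3 -0.4]
```

View pics/w6.png

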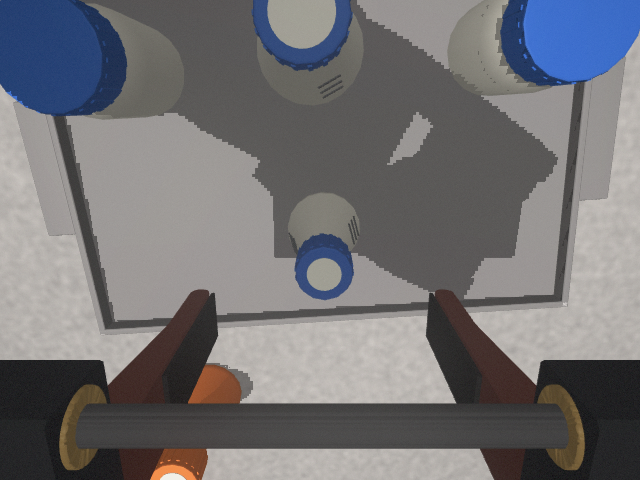

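The small flask stands centred under the jaws, with its vent at (324,274). The orange one is clear behind. Descending to grip.

Request:
{"fn": "apply_moves", "kwargs": {
  "increments": [
    {"gripper":100,"delta_pos":[2,0,0],"dr":[0,0,0]},
    {"gripper":100,"delta_pos":[2,0,0],"dr":[0,0,0]},
    {"gripper":100,"delta_pos":[2,0,0],"dr":[0,0,0]},
    {"gripper":100,"delta_pos":[1.1,0,0],"dr":[0,0,0]},
    {"gripper":55,"delta_pos":[0,0,0],"dr":[0,0,0]}
  ]
}}

```text
t: 18.85
ee_pos: [527.1, -272.6, 82.2]
orientation: [1.209, 1.212, -1.21]
ft_force: [-0.4, 0.1, -0.3]
width: 84.3
```

Request:
{"fn": "apply_moves", "kwargs": {
  "increments": [
    {"gripper":50,"delta_pos":[0,0,0],"dr":[0,0,0]},
    {"gripper":45,"delta_pos":[0,0,0],"dr":[0,0,0]},
    {"gripper":40,"delta_pos":[0,0,0],"dr":[0,0,0]},
    {"gripper":35,"delta_pos":[0,0,0],"dr":[0,0,0]},
    {"gripper":30,"delta_pos":[0,0,0],"dr":[0,0,0]}
  ]
}}

```text
t: 19.27
ee_pos: [528.3, -273.3, 84.3]
orientation: [1.209, 1.208, -1.209]
ft_force: [-0.4, 0.3, -0.2]
width: 51.4
```

Request:
{"fn": "apply_moves", "kwargs": {
  "increments": [
    {"gripper":20,"delta_pos":[0,0,0],"dr":[0,0,0]},
    {"gripper":10,"delta_pos":[0,0,0],"dr":[0,0,0]},
    {"gripper":0,"delta_pos":[0,0,0],"dr":[0,0,0]},
    {"gripper":0,"delta_pos":[0,0,0],"dr":[0,0,0]},
    {"gripper":0,"delta_pos":[0,0,0],"dr":[0,0,0]}
  ]
}}

```text
t: 19.68
ee_pos: [527.8, -273.1, 83.4]
orientation: [1.209, 1.209, -1.209]
ft_force: [-0.5, 0.8, 1.4]
width: 29.4
```

```bash
python3 - <<'E'
from h import *
d,W=held(99-ctrl.get_obs()['ee_pos'][2])
E
```

```text
tcp [ 527.8 -273.1   83.4] w 29.4 vent px 321 343 depth z 98.9 calc z 99.0 axis [ 527.1 -273.1] minus tcp [-0.7 -0. ]
```

Request:
{"fn": "apply_moves", "kwargs": {
  "increments": [
    {"gripper":0,"delta_pos":[-1.5,0,0],"dr":[0,0,0]},
    {"gripper":0,"delta_pos":[-3,0,0],"dr":[0,0,0]},
    {"gripper":0,"delta_pos":[-3.5,0,0],"dr":[0,0,0]},
    {"gripper":0,"delta_pos":[-3.5,0,0],"dr":[0,0,0]},
    {"gripper":0,"delta_pos":[-2.5,-0.1,-1],"dr":[0,0,0]}
  ]
}}

```text
t: 20.15
ee_pos: [527.7, -264.5, 226.3]
orientation: [1.21, 1.205, -1.209]
ft_force: [1.0, -0.0, 0.2]
width: 29.6
```

Request:
{"fn": "apply_moves", "kwargs": {
  "increments": [
    {"gripper":0,"delta_pos":[-2,-0.2,-2],"dr":[0,0,0]},
    {"gripper":0,"delta_pos":[-0.5,-0.3,-2.8],"dr":[0,0,0]},
    {"gripper":0,"delta_pos":[0,-0.3,-2.8],"dr":[0,0,0]},
    {"gripper":0,"delta_pos":[0,-0.3,-2.8],"dr":[0,0,0]},
    {"gripper":0,"delta_pos":[0,-0.3,-2.8],"dr":[0,0,0]}
  ]
}}

```text
t: 20.57
ee_pos: [512.3, -129.9, 248.5]
orientation: [1.21, 1.209, -1.209]
ft_force: [1.5, 0.3, -0.2]
width: 29.4
```

Request:
{"fn": "apply_moves", "kwargs": {
  "increments": [
    {"gripper":0,"delta_pos":[0,-0.3,-2.8],"dr":[0,0,0]},
    {"gripper":0,"delta_pos":[0,-0.3,-2.8],"dr":[0,0,0]},
    {"gripper":0,"delta_pos":[0,-0.3,-2.8],"dr":[0,0,0]},
    {"gripper":0,"delta_pos":[0,-0.3,-2.8],"dr":[0,0,0]},
    {"gripper":0,"delta_pos":[0,-0.3,-2.8],"dr":[0,0,0]}
  ]
}}

```text
t: 20.98
ee_pos: [497.2, 10.2, 248.3]
orientation: [1.209, 1.209, -1.209]
ft_force: [0.6, 0.2, 0.2]
width: 29.6
```

Request:
{"fn": "apply_moves", "kwargs": {
  "increments": [
    {"gripper":0,"delta_pos":[0,-0.3,-2.8],"dr":[0,0,0]},
    {"gripper":0,"delta_pos":[0,-0.3,-2.8],"dr":[0,0,0]},
    {"gripper":0,"delta_pos":[0,-0.3,-2.8],"dr":[0,0,0]},
    {"gripper":0,"delta_pos":[0,-0.3,-2.8],"dr":[0,0,0]},
    {"gripper":0,"delta_pos":[0,-0.3,-2.8],"dr":[0,0,0]}
  ]
}}

```text
t: 21.4
ee_pos: [482.3, 150.2, 248.3]
orientation: [1.209, 1.209, -1.209]
ft_force: [0.2, 0.1, -1.5]
width: 29.3
```

Request:
{"fn": "apply_moves", "kwargs": {
  "increments": [
    {"gripper":0,"delta_pos":[0,-0.3,-2.8],"dr":[0,0,0]},
    {"gripper":0,"delta_pos":[0,-0.3,-2.8],"dr":[0,0,0]},
    {"gripper":0,"delta_pos":[0,-0.3,-2.6],"dr":[0,0,0]},
    {"gripper":0,"delta_pos":[0,-0.3,-2],"dr":[0,0,0]},
    {"gripper":0,"delta_pos":[0,-0.2,-1],"dr":[0,0,0]}
  ]
}}

```text
t: 21.82
ee_pos: [468.3, 263.0, 248.2]
orientation: [1.208, 1.21, -1.208]
ft_force: [1.0, -0.3, -0.6]
width: 29.3
```

```bash
python3 - <<'E'
from h import *
d,W=held(15.6); prongs(W,467,282)
E
```

```text
tcp [468.3 263.  248.2] w 29.3 vent px 588 267 depth z 222.8 calc z 263.8 axis [558.7 292.2] minus tcp [90.4 29.2]
prongs [[443.3, 309.2], [493.8, 306.9], [437.8, 261.4], [496.2, 259.5]]
```

Request:
{"fn": "apply_moves", "kwargs": {
  "increments": [
    {"gripper":0,"delta_pos":[0,0,-1],"dr":[0,0,0]},
    {"gripper":0,"delta_pos":[0.5,0,-0.85],"dr":[0,0,0]},
    {"gripper":0,"delta_pos":[1,0,0],"dr":[0,0,0]},
    {"gripper":0,"delta_pos":[1,0,0],"dr":[0,0,0]},
    {"gripper":0,"delta_pos":[0,0,0],"dr":[0,0,0]}
  ]
}}

```text
t: 22.28
ee_pos: [467.5, 278.0, 220.6]
orientation: [1.206, 1.21, -1.214]
ft_force: [-1.0, 0.1, -0.3]
width: 29.8
```

```bash
sed -i 's/c=max(hol,key=cv2.contourArea)/c=min(hol,key=lambda c:abs(c[:,0,0].mean()-322))/' h.py; python3 - <<'E'
from h import *
d,W=held(15.6)
E
```

```text
tcp [467.5 278.  220.6] w 29.8 vent px 322 343 depth z 236.0 calc z 236.2 axis [466.9 278. ] minus tcp [-0.6  0. ]
```

Request:
{"fn": "apply_moves", "kwargs": {
  "increments": [
    {"gripper":0,"delta_pos":[0,0.03,-0.36],"dr":[0,0,0]},
    {"gripper":0,"delta_pos":[0.5,0,0],"dr":[0,0,0]},
    {"gripper":0,"delta_pos":[0.8,0,0],"dr":[0,0,0]},
    {"gripper":0,"delta_pos":[0.8,0,0],"dr":[0,0,0]},
    {"gripper":0,"delta_pos":[0.6,0,0],"dr":[0,0,0]}
  ]
}}

```text
t: 22.75
ee_pos: [468.7, 282.7, 195.3]
orientation: [1.209, 1.209, -1.21]
ft_force: [-0.7, -0.1, -0.6]
width: 29.2
```

Request:
{"fn": "apply_moves", "kwargs": {
  "increments": [
    {"gripper":0,"delta_pos":[0.5,0,0],"dr":[0,0,0]},
    {"gripper":0,"delta_pos":[0.3,0,0],"dr":[0,0,0]},
    {"gripper":0,"delta_pos":[0.2,0,0],"dr":[0,0,0]},
    {"gripper":0,"delta_pos":[0,0,0],"dr":[0,0,0]},
    {"gripper":0,"delta_pos":[0,0,0],"dr":[0,0,0]}
  ]
}}

```text
t: 23.17
ee_pos: [469.2, 283.1, 186.4]
orientation: [1.209, 1.209, -1.209]
ft_force: [-0.1, 0.1, -1.3]
width: 29.1
```

```bash
python3 - <<'E'
from h import *
d,W=held(15.6)
E
```

```text
tcp [469.2 283.1 186.4] w 29.1 vent px 322 343 depth z 201.8 calc z 202.0 axis [468.5 283.1] minus tcp [-0.7 -0. ]
```

Request:
{"fn": "apply_moves", "kwargs": {
  "increments": [
    {"gripper":0,"delta_pos":[0.2,-0.07,0.06],"dr":[0,0,0]},
    {"gripper":0,"delta_pos":[0.2,0,0],"dr":[0,0,0]},
    {"gripper":0,"delta_pos":[0.03,0,0],"dr":[0,0,0]},
    {"gripper":0,"delta_pos":[0,0,0],"dr":[0,0,0]},
    {"gripper":0,"delta_pos":[0,0,0],"dr":[0,0,0]}
  ]
}}

```text
t: 23.63
ee_pos: [468.5, 282.5, 182.4]
orientation: [1.21, 1.209, -1.209]
ft_force: [-0.7, -0.8, 4.8]
width: 29.5
```

```bash
python3 - <<'E'
from h import *
d,W=held(15.6); print(ctrl.get_obs()['ft_force'])
E
```

```text
tcp [468.5 282.5 182.4] w 29.5 vent px 322 343 depth z 197.8 calc z 198.0 axis [467.8 282.5] minus tcp [-0.7  0. ]
[-0.76908271 -0.47951778  4.01103532]
```

Request:
{"fn": "apply_moves", "kwargs": {
  "increments": [
    {"gripper":38,"delta_pos":[0,0,0],"dr":[0,0,0]},
    {"gripper":45,"delta_pos":[0,0,0],"dr":[0,0,0]},
    {"gripper":60,"delta_pos":[0,0,0],"dr":[0,0,0]},
    {"gripper":100,"delta_pos":[0,0,0],"dr":[0,0,0]},
    {"gripper":100,"delta_pos":[0,0,0],"dr":[0,0,0]}
  ]
}}

```text
t: 24.1
ee_pos: [468.3, 282.3, 181.9]
orientation: [1.209, 1.209, -1.209]
ft_force: [-1.0, 0.9, -0.2]
width: 55.9
```

Request:
{"fn": "apply_moves", "kwargs": {
  "increments": [
    {"gripper":100,"delta_pos":[0,0,0],"dr":[0,0,0]},
    {"gripper":100,"delta_pos":[0,0,0],"dr":[0,0,0]},
    {"gripper":100,"delta_pos":[-0.5,0,0],"dr":[0,0,0]},
    {"gripper":100,"delta_pos":[-1.5,0,0],"dr":[0,0,0]},
    {"gripper":100,"delta_pos":[-3,0,0],"dr":[0,0,0]}
  ]
}}

```text
t: 24.52
ee_pos: [466.6, 281.4, 230.0]
orientation: [1.204, 1.211, -1.215]
ft_force: [-0.2, 0.6, 0.1]
width: 87.0
```

```bash
python3 - <<'E'
from h import *
d,W=held(198-ctrl.get_obs()['ee_pos'][2])
E
```

```text
tcp [466.6 281.4 230. ] w 87.0 vent px 325 287 depth z 197.8 calc z 198.0 axis [467.4 282.4] minus tcp [0.9 1. ]
```

Request:
{"fn": "apply_moves", "kwargs": {
  "increments": [
    {"gripper":100,"delta_pos":[-3.5,0,0],"dr":[0,0,0]},
    {"gripper":100,"delta_pos":[-3,0,0],"dr":[0,0,0]},
    {"gripper":100,"delta_pos":[-1,0.2,1.5],"dr":[0,0,0]},
    {"gripper":100,"delta_pos":[0,0.4,3],"dr":[0,0,0]},
    {"gripper":100,"delta_pos":[0,0.4,3],"dr":[0,0,0]}
  ]
}}

```text
t: 24.98
ee_pos: [479.0, 207.4, 308.8]
orientation: [1.21, 1.209, -1.205]
ft_force: [0.0, 0.4, -0.3]
width: 87.6
```

Request:
{"fn": "apply_moves", "kwargs": {
  "increments": [
    {"gripper":100,"delta_pos":[0,0.4,3],"dr":[0,0,0]},
    {"gripper":100,"delta_pos":[0,0.4,3],"dr":[0,0,0]},
    {"gripper":100,"delta_pos":[0,0.4,3],"dr":[0,0,0]},
    {"gripper":100,"delta_pos":[0,0.4,3],"dr":[0,0,0]},
    {"gripper":100,"delta_pos":[0,0.4,3],"dr":[0,0,0]}
  ]
}}

```text
t: 25.4
ee_pos: [498.5, 56.0, 307.7]
orientation: [1.21, 1.209, -1.208]
ft_force: [0.1, 0.2, 0.3]
width: 87.8
```

Request:
{"fn": "apply_moves", "kwargs": {
  "increments": [
    {"gripper":100,"delta_pos":[0,0.4,3],"dr":[0,0,0]},
    {"gripper":100,"delta_pos":[0,0.4,3],"dr":[0,0,0]},
    {"gripper":100,"delta_pos":[0,0.4,3],"dr":[0,0,0]},
    {"gripper":100,"delta_pos":[0,0.4,3],"dr":[0,0,0]},
    {"gripper":100,"delta_pos":[0,0.4,3],"dr":[0,0,0]}
  ]
}}

```text
t: 25.82
ee_pos: [518.5, -94.1, 307.6]
orientation: [1.21, 1.208, -1.209]
ft_force: [1.4, 0.5, -0.3]
width: 87.7
```

Request:
{"fn": "apply_moves", "kwargs": {
  "increments": [
    {"gripper":100,"delta_pos":[1.5,0.2,3],"dr":[0,0,0]},
    {"gripper":100,"delta_pos":[3,0,2.5],"dr":[0,0,0]},
    {"gripper":100,"delta_pos":[3.5,0,0.9],"dr":[0,0,0]},
    {"gripper":100,"delta_pos":[3,0,0],"dr":[0,0,0]},
    {"gripper":100,"delta_pos":[2,0,0],"dr":[0,0,0]}
  ]
}}

```text
t: 26.23
ee_pos: [519.1, -157.2, 174.7]
orientation: [1.21, 1.21, -1.212]
ft_force: [-0.3, -0.5, -0.8]
width: 87.7
```

```bash
python3 - <<'E'
from h import *
d,W=held(124-ctrl.get_obs()['ee_pos'][2],'w7')
E
```

```text
tcp [ 519.1 -157.2  174.7] w 87.7 vent px 321 273 depth z 123.8 calc z 124.0 axis [ 518.  -156.5] minus tcp [-1.1  0.8]
```

The small flask is seated 0.3 mm off centre. Gripping the last flask.

Request:
{"fn": "apply_moves", "kwargs": {
  "increments": [
    {"gripper":100,"delta_pos":[2,-0.1,0],"dr":[0,0,0]},
    {"gripper":100,"delta_pos":[2,0,0],"dr":[0,0,0]},
    {"gripper":100,"delta_pos":[2,0,0],"dr":[0,0,0]},
    {"gripper":100,"delta_pos":[1.2,0,0],"dr":[0,0,0]},
    {"gripper":60,"delta_pos":[0,0,0],"dr":[0,0,0]}
  ]
}}

```text
t: 26.7
ee_pos: [518.4, -156.1, 103.7]
orientation: [1.208, 1.212, -1.211]
ft_force: [0.4, -0.7, 1.0]
width: 84.1
```

Request:
{"fn": "apply_moves", "kwargs": {
  "increments": [
    {"gripper":55,"delta_pos":[0,0,0],"dr":[0,0,0]},
    {"gripper":50,"delta_pos":[0,0,0],"dr":[0,0,0]},
    {"gripper":45,"delta_pos":[0,0,0],"dr":[0,0,0]},
    {"gripper":40,"delta_pos":[0,0,0],"dr":[0,0,0]},
    {"gripper":30,"delta_pos":[0,0,0],"dr":[0,0,0]}
  ]
}}

```text
t: 27.12
ee_pos: [519.9, -156.7, 105.9]
orientation: [1.209, 1.208, -1.208]
ft_force: [-0.2, -0.3, -0.2]
width: 51.1
```

Request:
{"fn": "apply_moves", "kwargs": {
  "increments": [
    {"gripper":20,"delta_pos":[0,0,0],"dr":[0,0,0]},
    {"gripper":10,"delta_pos":[0,0,0],"dr":[0,0,0]},
    {"gripper":0,"delta_pos":[0,0,0],"dr":[0,0,0]},
    {"gripper":0,"delta_pos":[0,0,0],"dr":[0,0,0]},
    {"gripper":0,"delta_pos":[0,0,0],"dr":[0,0,0]}
  ]
}}

```text
t: 27.53
ee_pos: [519.4, -156.6, 105.3]
orientation: [1.209, 1.209, -1.209]
ft_force: [-1.4, 0.4, 3.9]
width: 37.6
```

```bash
python3 - <<'E'
from h import *
d,W=held(124-ctrl.get_obs()['ee_pos'][2])
E
```

```text
tcp [ 519.4 -156.6  105.3] w 37.6 vent px 322 346 depth z 123.9 calc z 124.0 axis [ 518.8 -156.3] minus tcp [-0.6  0.3]
```

Request:
{"fn": "apply_moves", "kwargs": {
  "increments": [
    {"gripper":0,"delta_pos":[-1.5,0,0],"dr":[0,0,0]},
    {"gripper":0,"delta_pos":[-3,0,0],"dr":[0,0,0]},
    {"gripper":0,"delta_pos":[-3.5,0,0],"dr":[0,0,0]},
    {"gripper":0,"delta_pos":[-3.5,0,0],"dr":[0,0,0]},
    {"gripper":0,"delta_pos":[-2.5,-0.2,-1],"dr":[0,0,0]}
  ]
}}

```text
t: 28.0
ee_pos: [518.3, -147.7, 247.6]
orientation: [1.21, 1.206, -1.209]
ft_force: [0.5, -0.4, -1.7]
width: 37.3
```

Request:
{"fn": "apply_moves", "kwargs": {
  "increments": [
    {"gripper":0,"delta_pos":[-1.5,-0.4,-2],"dr":[0,0,0]},
    {"gripper":0,"delta_pos":[0,-0.5,-2.8],"dr":[0,0,0]},
    {"gripper":0,"delta_pos":[0,-0.5,-2.8],"dr":[0,0,0]},
    {"gripper":0,"delta_pos":[0,-0.5,-2.8],"dr":[0,0,0]},
    {"gripper":0,"delta_pos":[0,-0.5,-2.8],"dr":[0,0,0]}
  ]
}}

```text
t: 28.42
ee_pos: [492.6, -13.4, 259.8]
orientation: [1.209, 1.209, -1.21]
ft_force: [0.3, 0.4, -1.2]
width: 37.7
```

Request:
{"fn": "apply_moves", "kwargs": {
  "increments": [
    {"gripper":0,"delta_pos":[0,-0.5,-2.8],"dr":[0,0,0]},
    {"gripper":0,"delta_pos":[0,-0.5,-2.8],"dr":[0,0,0]},
    {"gripper":0,"delta_pos":[0,-0.5,-2.8],"dr":[0,0,0]},
    {"gripper":0,"delta_pos":[0,-0.5,-2.8],"dr":[0,0,0]},
    {"gripper":0,"delta_pos":[0,-0.5,-2.8],"dr":[0,0,0]}
  ]
}}

```text
t: 28.83
ee_pos: [467.6, 126.7, 259.7]
orientation: [1.209, 1.21, -1.21]
ft_force: [0.6, -0.1, -1.3]
width: 37.7
```

Request:
{"fn": "apply_moves", "kwargs": {
  "increments": [
    {"gripper":0,"delta_pos":[0,-0.5,-2],"dr":[0,0,0]},
    {"gripper":0,"delta_pos":[0,0,-1.3],"dr":[0,0,0]},
    {"gripper":0,"delta_pos":[0.6,0,0],"dr":[0,0,0]},
    {"gripper":0,"delta_pos":[0.6,0,0],"dr":[0,0,0]},
    {"gripper":0,"delta_pos":[0,0,0],"dr":[0,0,0]}
  ]
}}

```text
t: 29.25
ee_pos: [462.3, 157.6, 246.3]
orientation: [1.207, 1.21, -1.212]
ft_force: [-0.5, -1.4, -1.2]
width: 37.7
```

```bash
python3 - <<'E'
from h import *
d,W=held(18.7,'w8'); prongs(W,462,163)
E
```

```text
tcp [462.3 157.6 246.3] w 37.7 vent px 322 346 depth z 264.9 calc z 265.0 axis [461.8 157.9] minus tcp [-0.6  0.4]
prongs [[432.5, 195.4], [494.3, 192.4], [425.9, 134.1], [495.1, 131.4]]
```

View pics/w8.png

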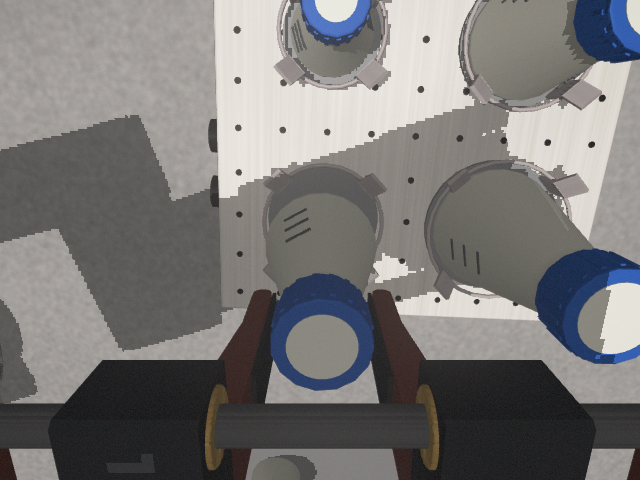

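The three placed flasks stand between their prongs, and the last one hangs upright over its clamp. Lowering it now with a +4 mm y correction.

Request:
{"fn": "apply_moves", "kwargs": {
  "increments": [
    {"gripper":0,"delta_pos":[0.4,-0.03,-0.41],"dr":[0,0,0]},
    {"gripper":0,"delta_pos":[0.7,0,0],"dr":[0,0,0]},
    {"gripper":0,"delta_pos":[0.8,0,0],"dr":[0,0,0]},
    {"gripper":0,"delta_pos":[0.8,0,0],"dr":[0,0,0]},
    {"gripper":0,"delta_pos":[0.6,0,0],"dr":[0,0,0]}
  ]
}}

```text
t: 29.72
ee_pos: [462.7, 162.1, 213.8]
orientation: [1.209, 1.21, -1.21]
ft_force: [0.7, 0.2, -1.6]
width: 37.4
```

Request:
{"fn": "apply_moves", "kwargs": {
  "increments": [
    {"gripper":0,"delta_pos":[0.4,0,0],"dr":[0,0,0]},
    {"gripper":0,"delta_pos":[0.2,0,0],"dr":[0,0,0]},
    {"gripper":0,"delta_pos":[0.1,0,0],"dr":[0,0,0]},
    {"gripper":0,"delta_pos":[0,0,0],"dr":[0,0,0]},
    {"gripper":0,"delta_pos":[0,0,0],"dr":[0,0,0]}
  ]
}}

```text
t: 30.13
ee_pos: [463.3, 162.6, 208.3]
orientation: [1.209, 1.209, -1.209]
ft_force: [-0.6, -0.1, -1.3]
width: 37.6
```

```bash
python3 - <<'E'
from h import *
d,W=held(18.7)
E
```

```text
tcp [463.3 162.6 208.3] w 37.6 vent px 322 346 depth z 226.9 calc z 227.0 axis [462.6 162.9] minus tcp [-0.6  0.3]
```

Request:
{"fn": "apply_moves", "kwargs": {
  "increments": [
    {"gripper":0,"delta_pos":[0.2,-0.03,0],"dr":[0,0,0]},
    {"gripper":0,"delta_pos":[0.2,0,0],"dr":[0,0,0]},
    {"gripper":0,"delta_pos":[0.03,0,0],"dr":[0,0,0]},
    {"gripper":0,"delta_pos":[0,0,0],"dr":[0,0,0]},
    {"gripper":0,"delta_pos":[0,0,0],"dr":[0,0,0]}
  ]
}}

```text
t: 30.6
ee_pos: [462.7, 162.6, 204.2]
orientation: [1.209, 1.209, -1.209]
ft_force: [-3.1, -0.1, 4.6]
width: 37.1
```

```bash
python3 - <<'E'
from h import *
d,W=held(18.7); print(ctrl.get_obs()['ft_force'])
E
```

```text
tcp [462.7 162.6 204.2] w 37.1 vent px 322 347 depth z 222.9 calc z 222.9 axis [462.1 162.9] minus tcp [-0.7  0.2]
[-2.47388649  0.36939095  5.19777796]
```

Seated. I'll release, retreat upward and move clear for the final check.

Request:
{"fn": "apply_moves", "kwargs": {
  "increments": [
    {"gripper":48,"delta_pos":[0,0,0],"dr":[0,0,0]},
    {"gripper":55,"delta_pos":[0,0,0],"dr":[0,0,0]},
    {"gripper":70,"delta_pos":[0,0,0],"dr":[0,0,0]},
    {"gripper":100,"delta_pos":[0,0,0],"dr":[0,0,0]},
    {"gripper":100,"delta_pos":[0,0,0],"dr":[0,0,0]}
  ]
}}

```text
t: 31.07
ee_pos: [462.8, 162.5, 203.6]
orientation: [1.209, 1.209, -1.209]
ft_force: [0.5, -0.3, -0.7]
width: 65.0
```

Request:
{"fn": "apply_moves", "kwargs": {
  "increments": [
    {"gripper":100,"delta_pos":[0,0,0],"dr":[0,0,0]},
    {"gripper":100,"delta_pos":[0,0,0],"dr":[0,0,0]},
    {"gripper":100,"delta_pos":[-0.5,0,0],"dr":[0,0,0]},
    {"gripper":100,"delta_pos":[-1.5,0,0],"dr":[0,0,0]},
    {"gripper":100,"delta_pos":[-3,0,0],"dr":[0,0,0]}
  ]
}}

```text
t: 31.48
ee_pos: [460.8, 161.9, 251.9]
orientation: [1.205, 1.212, -1.215]
ft_force: [-0.1, -0.6, -0.3]
width: 87.4
```

Request:
{"fn": "apply_moves", "kwargs": {
  "increments": [
    {"gripper":100,"delta_pos":[-3.5,0,0],"dr":[0,0,0]},
    {"gripper":100,"delta_pos":[-3.5,0,0],"dr":[0,0,0]},
    {"gripper":100,"delta_pos":[-3,0,0],"dr":[0,0,0]},
    {"gripper":100,"delta_pos":[-3,0,2],"dr":[0,0,0]},
    {"gripper":100,"delta_pos":[0,0.5,3],"dr":[0,0,0]}
  ]
}}

```text
t: 31.9
ee_pos: [469.8, 114.0, 390.5]
orientation: [1.214, 1.205, -1.198]
ft_force: [1.4, 0.4, 1.5]
width: 88.0
```

Request:
{"fn": "apply_moves", "kwargs": {
  "increments": [
    {"gripper":100,"delta_pos":[0,1.5,2],"dr":[0,0,0]},
    {"gripper":100,"delta_pos":[0,1,1],"dr":[0,0,0]},
    {"gripper":100,"delta_pos":[0,0.5,0.5],"dr":[0,0,0]},
    {"gripper":100,"delta_pos":[0,0,0],"dr":[0,0,0]},
    {"gripper":100,"delta_pos":[0,0,0],"dr":[0,0,0]}
  ]
}}

```text
t: 32.32
ee_pos: [497.6, 77.9, 383.2]
orientation: [1.209, 1.21, -1.211]
ft_force: [0.4, -0.1, -0.2]
width: 87.9
```

```bash
python3 - <<'E'
from h import *
print(ctrl.get_obs()['ee_pos'])
d=cam('wrist'); save(d,'w9'); W=pts(d)
for nm,x,y,h in [('250',582.1,157.8,243),('125',462.2,162.8,223),('125',587.2,276.9,223),('50',467.7,282.4,198)]:
    s=(np.hypot(W[...,0]-x,W[...,1]-y)<30)&(abs(W[...,2]-h)<4); p=W[s]
    if len(p): c,r=cv2.minEnclosingCircle(p[:,:2].astype(np.float32)); print(nm,len(p),p.mean(0).round(1),np.round(c,1),round(r,1))
caps([('botA',409.5,-169,109),('botB',634,-155.6,109),('250',582.1,157.8,243),('125',462.2,162.8,223),('125',587.2,276.9,223),('50',467.7,282.4,198)])
d=cam('side'); save(d,'s9')
E
```

```text
[497.57495132  77.87355492 383.15095629]
250 3649 [580.4 157.6 242.5] [580.7 157.5] 22.4
125 2411 [461.9 162.6 222.4] [461.8 162.4] 19.4
scene botA 216 [ 412.3 -169.7  109.6] [ 409.7 -166.8] 27.2
scene botB 319 [ 636.9 -157.1  109.5] [ 633.5 -156.3] 27.4
scene 250 175 [585.2 155.  243.6] [582.2 155.6] 23.9
scene 125 108 [466.3 160.3 223.7] [464.2 162.6] 21.7
scene 125 123 [590.3 273.6 223.4] [588.8 276.4] 19.2
scene 50 66 [470.6 280.2 198.3] [469.  281.9] 17.6
side botA 481 [ 409.6 -170.7  108.6] [ 410.  -169.6] 25.9
side botB 393 [ 633.7 -157.7  108.5] [ 635.2 -156.6] 26.3
side 250 213 [581.9 155.2 242.7] [581.9 156. ] 23.9
side 125 179 [462.9 160.1 222.9] [462.4 160.8] 20.3
side 125 137 [586.9 273.6 222.7] [588.4 276.2] 21.2
side 50 92 [468.5 279.2 198. ] [469.1 280.9] 15.7
```

View pics/s9.png

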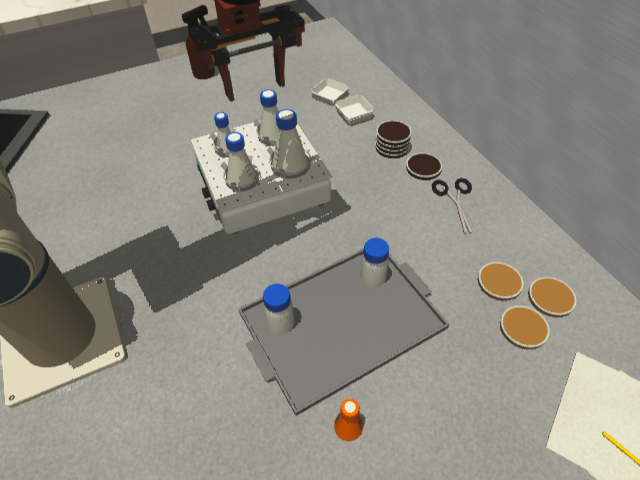

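View pics/w9.png

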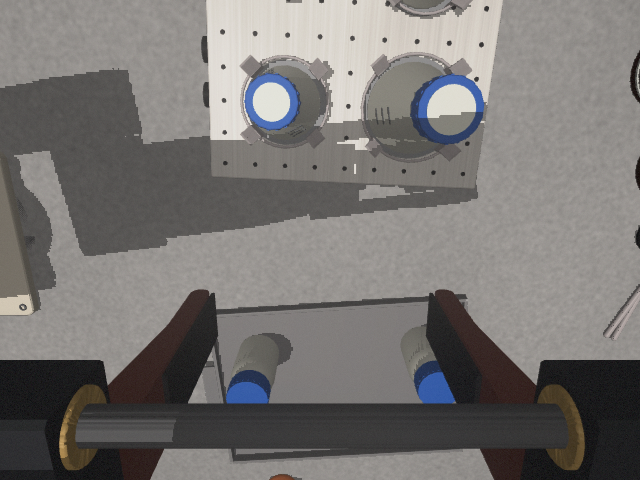

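All four flasks stand in their clamps, the bottles haven't moved, and the gripper is clear. Handing in.

```bash
python3 -c "
from workcell import ctrl
print(ctrl.close_job())"
```

```text
the job is handed in; nothing more can be done
None
```

All four flasks are in the shaker, each in a clamp of its own size, set down and released. The job is handed in at about 32 s of the 102 s allowed.

In the last checks each flask's top was within about 0.6 mm of its seated height. By the wrist camera, every axis was within about 1.5 mm of its clamp's centre. The fixed cameras put some axes up to about 2 mm off, which is within their calibration. Both bottles read within about 3 mm of their starting positions, which is measurement scatter, and the gripper was clear of everything.

No check failed. I judged uprightness from the cap positions and the pictures and did not measure the angle directly. The final wrist view showed only the 250 and one medium flask. For the other two I relied on the fixed cameras and the wrist readings taken as each was released.

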